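# Sight the plate's mark through the swing mirror

### The arm

A 7-joint arm with a two-finger parallel gripper is mounted at the origin on the work surface. World frame = base frame: x ahead of the robot, y to its left, z up, the work surface at z = 0. Lengths are in m, angles in rad, forces in N, time in s.
With the tool pointing down it reaches from about 0.4 to 0.9 m from the base axis. Payload 5.5 kg.
Tool frame: the origin (TCP) lies at the very end of the fingers, on their centre line; the grasp point (between the pads) lies 19 mm behind it; z points along the fingers, y is the direction in which the jaws open and shut (so a half turn about z gives the same grasp; the last joint's range is limited). The gripper opens to 85 mm and grips with 20 to 120 N. Pads are 22 mm wide; open, the fingers measure 114 mm over their backs; the gripper's body (76 mm by 85 mm) begins 54 mm behind the grasp point. The pads swing forward as they close: fully open they stand 13 mm farther back than shut.
Start: joints at [1.554, 0.501, -0.427, 1.55, 0.221, 1.138, -0.21], TCP at [0.18, -0.625, 0.231] pointing down, gripper open.
Joint ranges: [-2.88, 2.88], [-0.31, 2.03], [-1.54, 1.56], [0.2, 2.42], [-1.41, 4.55], [0.19, 2.02], [-2.57, 2.57]. Speed limits (rad/s): [2.57, 2.57, 3.14, 3.14, 3.14, 3.14, 3.14].

### API

Orientations are given as a rotation vector (axis times angle).
In Python, from cell import * gives the robot as it stands.
- The arm moves only by the shell command python3 -m creep 'ROWS' [FORCE]. ROWS is JSON, a list of rows, each a list of 5 numbers: the shift along the tool's x, y, z in m, then the turn about the tool's z in degrees, then the closure in counts, from 0 (fully open) to 255 (shut). A call has 1 to 5 rows; each row is the pose to reach, as a shift and turn from the pose commanded when the call began, along the tool's axes at that moment; what a row does not reach only later rows make up. A row lasts 1/12 s, in which the tool goes at most 41.7 mm and 7.16 degrees, less where a joint would pass 70% of its speed; a pose out of reach is approached as far as the arm can. A call with a gripper value outside its range is refused whole. The fingers move at their own pace and stop on an object; FORCE is the grip in N (left out, the last holds). Time passes only in rows, so rows that repeat a pose let the fingers close. It gives the time, the measured TCP pose, the force and the opening at its end, in the units of the state.
- get_obs(): the state, without advancing time (a new reading comes with each control period).
- get_image(name): name is "scene" or "side" or "wrist"; returns a dict with "img" (384x512x3 uint8, blue, green, red), "depth" (384x512 float32, m along the optical axis (not along the pixel's ray), 0 where there is no reading), "intrinsics" (3x3 intrinsics, pixels), "dist_coeffs" ([k1, k2, p1, p2, k3] as OpenCV has them; the pictures are not rectified), "xyz" and "orientation" of the camera in the world. Camera axes: x right, y down, z forward; pixel columns grow to the right and rows downward; lengths in m; the calibration is good to about 2 mm. A picture is of the moment at which its call begins.
- sign_off(): hands the job in, once; it reports no verdict.
The state is a dict: "t": time; "qpos": joint angles; "joint_vel": joint speeds; "joint_torque": joint torques, N m; "tcp_pos": TCP position; "ee_rot": TCP orientation; "ft_force": force on the tool from outside, world axes, zero at the start; "torque": the same for the moment, N m; "finger_gap": opening from 0.0 (shut) to 1.0 (fully open).
Only numpy, scipy, OpenCV 4.12 (cv2) and the standard library are available. Lean on these libraries where they do the work, as an engineer would, in place of code of your own. Each camera call takes 0.05 s, during which the arm holds its last target.

### The job

Take the ornament plate off its sloped wooden rest and stand it upright on its short bottom edge on the white outline of the blue pad, its yellow mark facing the mirror, and let go of it. Then swing the sprung inspection mirror by its red peg until the red sight beam reflected from it lands on the yellow mark, so that the little camera sees the mark, and finish while still holding the mirror at that angle with the fingers on the peg (it springs back if let go). Leave the hand bell, the jar and the brush where they are.

Things in the scene. Friction and masses are not known exactly. Their poses are not given: they have to be found in the camera images.
- plate_center (a point): Centre of the loose ornament plate, a brown board 18 mm thick (its x), 54 mm wide (y), 100 mm tall (z), 0.14 kg. Front (-x): black relief and yellow mark. z points to its top edge; the bottom edge is 50 mm below this point along -z. At the start it lies front up on the sloped rest, z rising 30 degrees above level, centre 63 mm above the table: standing it is a 60 degree turn about its y.
- plate: The same plate, same axes; origin at the centre of its bottom edge (18 x 54 mm). It can be gripped across its 54 mm width: on the rest its sides overhang by 7 to 13 mm and are free down to the table. Grip it in its upper half, for most grippers 60 to 80 mm from the bottom edge, so that the gripper's body clears its top edge.
- mark (a point): Centre of the yellow round mark (28 mm across, black rim) on the plate's front, on its middle line and 62 mm above its bottom edge, 10 mm in front of the plate's mid-plane. Axes as the plate's.
- rest: Fixed wooden rest, 34 mm wide (its y), about 110 mm long (its x), 78 mm high at the back; its slope of 30 degrees rises towards its +x, with a 10 mm lip at the low end that the plate's bottom edge stands against. Origin under its centre on the table. The plate lies on it with the plate's y along the rest's y.
- pad_spot (a point): Centre of the white outline (inside 18 x 54 mm, the plate's footprint) on top of the fixed blue pad (64 x 100 mm, top 4 mm above the table). x points level, straight away from the mirror's pivot, 209 mm off; z up. The plate stands right when its centre is 50 mm above this point and its axes are parallel to these (front, -x, towards the mirror).
- pivot (a point): Point of the mirror's face on its upright swing axis, 66 mm above the table (the mark's height too, once the plate stands on the pad). x points to the camera, z up. It belongs to the fixed grey station, a board 84 mm wide, 10 mm high, from 60 mm behind the pivot to 270 mm before it along x.
- lens (a point): Front of the lens of the small fixed black camera (box 56 x 44 x 40 mm, top 86 mm above the table), 194 mm from the pivot, looking level at it. The red beam drawn from lens to mirror is its sight line.
- mirror: Upright square mirror, 66 mm, top 99 mm above the table, x level out of its face; origin on its upright swing axis, at table height. A steel arm (14 mm wide, top at 105 mm) runs 98 mm back from its top edge and carries the peg. It turns 0 to 1.2 rad from rest, counter-clockwise from above, against a spring of 0.35 Nm/rad (2 to 3 N at the peg where wanted: 0.4 to 0.8 rad).
- peg (a point): Grip point of the round red peg on the mirror's arm: peg 14 mm thick, upright, from 105 to 160 mm above the table; this point is on its axis 135 mm above the table and 90 mm from the swing axis, straight behind the mirror. It can be gripped from above. Axes as the mirror's.
- beam (a point): Start of the reflected sight beam, at the pivot; x is the beam's direction, level, z up. Seen as a thin red line 196 mm long ending in a red ball, which just reaches the face of a plate standing on the pad. It turns twice as far as the mirror, the same way. The camera sees the mark when this line runs into the mark.
- brass_bell: Bystander: small brass hand bell, 72 mm wide, 104 mm high. Origin under its centre.
- wax_jar: Bystander: amber jar with black cap, 64 mm wide, 85 mm high. Origin under its centre.
- brush: Bystander: wooden brush lying on the table.

How it is judged:
By the outcome, as a careful person would: the job done as asked, in the order asked, and still so for the second after the job is handed in, while the arm keeps its last pose, push and grip.
It also fails if it takes over 56 s, if anything falls off the work surface, if the arm or the gripper's body presses on something with over 40 N, if the wrist force passes 120 N, or if a joint passes its speed limit or range.

## Working session

There is one attempt and no reset: what is moved stays moved. The work goes in short steps, Python scripts to look and compute and a shell command to move; the robot and the scene stay as the last step left them, time stands still between calls to the robot, and variables do not carry over. Pictures are saved under pics/ and viewed, and the job is handed in when it is done.

```bash
ls; mkdir -p pics; python3 - <<'E'
from cell import *
import cv2
o=get_obs()
for k,v in o.items(): print(k,v)
for n in ["scene","side","wrist"]:
    d=get_image(n); cv2.imwrite(f"pics/{n}0.png",d["img"]); print(n,d["xyz"],d["orientation"],d["intrinsics"],d["dist_coeffs"])
E
```

```text
pics
t 0.0
qpos [ 1.55416986  0.5018706  -0.4267557   1.55146302  0.22080443  1.13832246
 -0.21028422]
joint_vel [ 7.13656196e-04  8.65567653e-05 -2.04904392e-03 -2.90090436e-05
  5.51382355e-04 -3.12158111e-04  1.10297553e-03]
joint_torque [-5.60735789e-04 -5.69516587e+01 -5.81647888e+00 -2.80939919e+01
  1.07608672e-02  1.20443033e-02 -3.38051294e-06]
tcp_pos [ 0.1792602  -0.62405229  0.23023654]
ee_rot [-3.10890907e+00 -4.37907942e-01  3.68824007e-04]
ft_force [-0.86873159 -0.0118223   0.46712113]
torque [-0.01203925  0.02770721  0.0295632 ]
finger_gap 1.0005200560136807
scene [ 1.43505089 -0.05129346  1.09791865] [-1.8334318  -1.79637738  0.64754275] [[459.62220692   0.         257.95798988]
 [  0.         459.62220692 193.51644909]
 [  0.           0.           1.        ]] [-0.15445888  0.          0.          0.          0.        ]
side [0.49471891 0.87277708 0.71782099] [-0.19672305  2.73696451 -1.43143327] [[387.40292205   0.         250.65874279]
 [  0.         387.40292205 195.39648198]
 [  0.           0.           1.        ]] [-0.08334839  0.          0.          0.          0.        ]
wrist [ 0.26013432 -0.60247393  0.37307765] [ 2.29139881 -1.72258578 -0.28572388] [[313.08203172   0.         251.35475758]
 [  0.         313.08203172 183.5866735 ]
 [  0.           0.           1.        ]] [-0.04429738  0.          0.          0.          0.        ]
```

View pics/scene0.png

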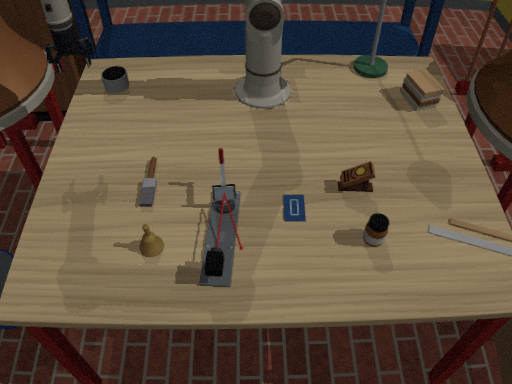

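View pics/side0.png

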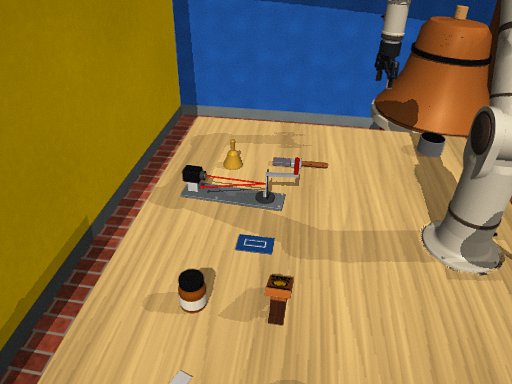

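View pics/wrist0.png

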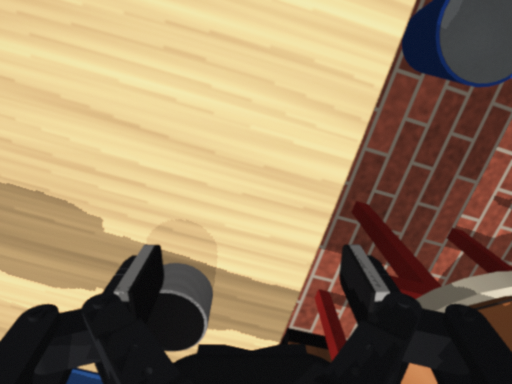

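The scene shows the plate and rest at about (357,178), pad at (294,208), mirror station (185–285, 205–240) with the peg near (222,160), bell (151,243), jar (376,230) and brush (149,182). I'll measure these next.

```bash
cat > h.py <<'E'
from cell import *
import cv2, numpy as np
from scipy.spatial.transform import Rotation as R
def cloud(d):
    h,w=d["depth"].shape
    u,v=np.meshgrid(np.arange(w),np.arange(h))
    p=cv2.undistortPoints(np.stack([u,v],-1).reshape(-1,1,2).astype(np.float64),d["intrinsics"],np.array(d["dist_coeffs"])).reshape(h,w,2)
    z=d["depth"][...,None]
    c=np.concatenate([p*z,z],-1)
    W=c@R.from_rotvec(d["orientation"]).as_matrix().T+d["xyz"]
    W[d["depth"]==0]=np.nan
    return W
def proj(d,P):
    M=R.from_rotvec(d["orientation"]).as_matrix()
    rv=cv2.Rodrigues(M.T)[0]; t=-M.T@d["xyz"]
    return cv2.projectPoints(np.atleast_2d(np.array(P,float)),rv,t,d["intrinsics"],np.array(d["dist_coeffs"]))[0].reshape(-1,2)
def crop(d,name,x0,y0,x1,y1,s):
    cv2.imwrite(f"pics/{name}.png",cv2.resize(d["img"][y0:y1,x0:x1],None,fx=s,fy=s,interpolation=cv2.INTER_CUBIC))
E
python3 - <<'E'
from h import *
d=get_image("scene");W=cloud(d)
for n,(u,v) in dict(mark=(360,171),pad=(294,208),peg=(221,152),pegtop=(221,150),lens=(214,250),bell=(151,240),jar=(377,222),brush=(148,195),brushend=(154,160),table=(330,130),ball=(241,248),bmid=(225,200),restL=(342,188),restR=(371,188)).items():
    print(n,W[v,u].round(3))
crop(d,"sc_a",190,130,410,290,3.6)
s=get_image("side");W=cloud(s)
crop(s,"si_a",170,130,330,330,3)
for n,(u,v) in dict(mark=(279,283),pad=(255,244),pegtop=(297,160)).items():
    print(n,W[v,u].round(3))
E
```

```text
mark [0.503 0.282 0.08 ]
pad [0.581 0.08  0.004]
peg [ 0.487 -0.135  0.152]
pegtop [ 0.486 -0.135  0.159]
lens [ 0.777 -0.149  0.081]
bell [ 0.726 -0.326  0.055]
jar [0.697 0.298 0.083]
brush [ 0.533 -0.367  0.017]
brushend [ 0.382 -0.367  0.016]
table [ 0.23   0.234 -0.   ]
ball [ 0.765 -0.078  0.069]
bmid [ 0.599 -0.125  0.068]
restL [0.512 0.235 0.013]
restR [0.51  0.329 0.008]
mark [0.5   0.286 0.08 ]
pad [0.577 0.085 0.006]
pegtop [ 0.483 -0.131  0.156]
```

View pics/sc_a.png

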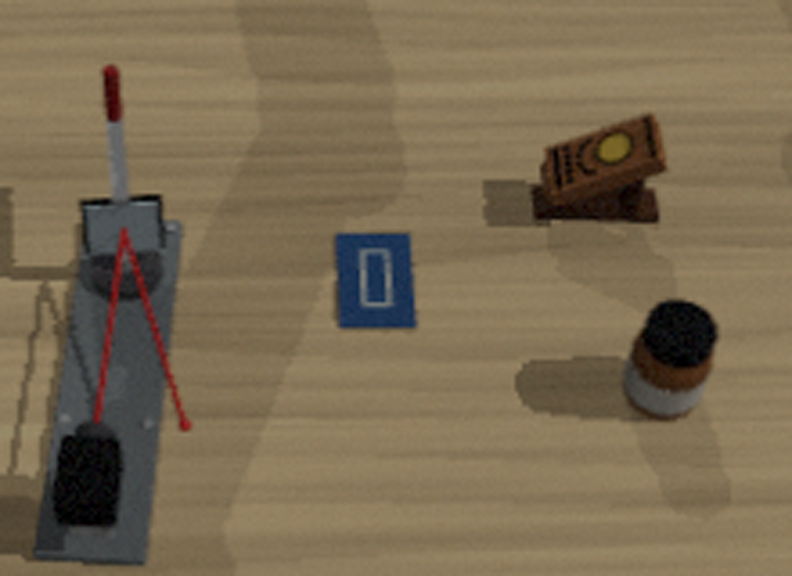

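View pics/si_a.png

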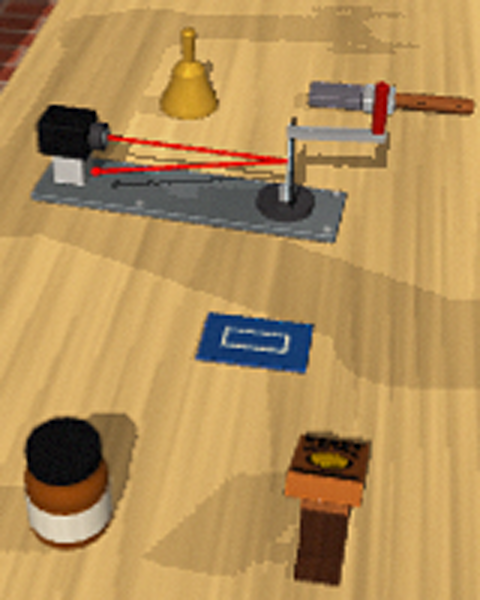

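```bash
cat > m.py <<'E'
from h import *
import sys
def rect(W,m,zlo,zhi):
    P=W[m]; P=P[(P[:,2]>zlo)&(P[:,2]<zhi)]
    r=cv2.minAreaRect((P[:,:2]*1000).astype(np.float32)); return len(P),P.mean(0).round(4),[np.round(x,1) for x in r]
def meas(n):
    d=get_image(n);W=cloud(d);I=d["img"].astype(int);b,g,r=I[...,0],I[...,1],I[...,2]
    box=lambda x0,x1,y0,y1:(W[...,0]>x0)&(W[...,0]<x1)&(W[...,1]>y0)&(W[...,1]<y1)
    A=box(.5,.66,.0,.16)
    print(n)
    bl=A&(b>r+40); print(" pad",rect(W,bl,-.005,.012))
    hull=np.zeros(b.shape,np.uint8)
    pts=np.argwhere(bl)[:,::-1]
    if len(pts)>5:
        cv2.fillConvexPoly(hull,cv2.convexHull(pts.astype(np.int32)),1)
        wh=(hull>0)&(r>110)&(np.abs(b-r)<80); print(" white",rect(W,wh,-.005,.012))
    Pl=box(.42,.6,.18,.38)
    y=Pl&(r>b+60)&(g>b+55)&(W[...,2]>.055); 
    if y.sum(): print(" yellow",rect(W,y,.05,.12))
    pg=box(.35,.6,-.3,.0)&(r>g+50)&(W[...,2]>.11)
    if pg.sum(): print(" peg",rect(W,pg,.11,.17), W[pg][:,2].max().round(3))
    q=Pl&(W[...,2]>.03)
    if q.sum()>30:
        P=W[q]; P=P[P[:,2]>.03]
        # plane ransac for front face
        best=None;rng=np.random.default_rng(0)
        for _ in range(400):
            a=P[rng.choice(len(P),3,False)];nn=np.cross(a[1]-a[0],a[2]-a[0]);L=np.linalg.norm(nn)
            if L<1e-7: continue
            nn/=L; k=abs((P-a[0])@nn)<.002
            if best is None or k.sum()>best.sum(): best=k
        Q=P[best];c=Q.mean(0);nn=np.linalg.svd(Q-c)[2][2];nn*=np.sign(nn[2])
        print(" face",len(Q),c.round(4),nn.round(3),"yaw(z horiz)",np.degrees(np.arctan2(-nn[1],-nn[0])).round(1))
        print("  rect",rect(W,q,.03,.12))
if __name__=="__main__":
    for n in sys.argv[1:]: meas(n)
    o=get_obs();print(o["t"],o["tcp_pos"],R.from_rotvec(o["ee_rot"]).as_matrix().round(4).tolist())
E
python3 m.py scene side
```

```text
scene
 pad (421, array([0.5805, 0.0794, 0.0046]), [array([579.8,  79.7]), array([ 59.8, 102.8]), np.float64(89.1)])
 white (15, array([0.5905, 0.0782, 0.0062]), [array([590.6,  77.6]), array([21.6, 36.2]), np.float64(85.4)])
 yellow (36, array([0.499 , 0.2832, 0.0777]), [array([498.9, 283.5]), array([17.2, 20.9]), np.float64(75.7)])
 peg (25, array([ 0.4872, -0.1347,  0.1435]), [array([ 485.1, -135.3]), array([17.3,  6.5]), np.float64(28.8)]) 0.163
 face 279 [0.5009 0.2732 0.0714] [ 0.007 -0.5    0.866] yaw(z horiz) 90.8
  rect (598, array([0.5054, 0.2757, 0.0685]), [array([499.2, 276.1]), array([96.1, 62.4]), np.float64(87.2)])
side
 pad (514, array([0.5775, 0.0813, 0.0029]), [array([578.2,  80.1]), array([67.3, 98.9]), np.float64(88.6)])
 white (56, array([0.5785, 0.0757, 0.0021]), [array([579.6,  65.4]), array([86. , 84.2]), np.float64(34.8)])
 yellow (245, array([0.501 , 0.3125, 0.0853]), [array([499. , 294.8]), array([60.7, 53.7]), np.float64(84.3)])
 peg (72, array([ 0.4835, -0.1329,  0.137 ]), [array([ 483.3, -135.7]), array([17.9, 12.1]), np.float64(65.6)]) 0.161
 face 303 [0.4995 0.2793 0.0743] [-0.003 -0.518  0.855] yaw(z horiz) 89.6
  rect (688, array([0.4998, 0.2993, 0.0719]), [array([499.1, 277.8]), array([95.2, 54.2]), np.float64(86.7)])
0.35 [ 0.17946381 -0.62458955  0.23106665] [[0.9611, 0.2762, -0.0001], [0.2762, -0.9611, 0.0004], [0.0, -0.0004, -1.0]]
```

```bash
cat > go.py <<'E'
# usage: go.py x y z [heading of tool y, deg]  -> remaining shift in tool axes (mm) & turn
from h import *
import sys
o=get_obs();M=R.from_rotvec(o["ee_rot"]).as_matrix()
a=[float(v) for v in sys.argv[1:]]
d=M.T@(np.array(a[:3])-o["tcp_pos"])
h=np.degrees(np.arctan2(M[1,1],M[0,1]))
print("t",round(o["t"],2),"tcp",o["tcp_pos"].round(4),"yhead",h.round(2),"gap",round(o["finger_gap"],3),"F",o["ft_force"].round(1),"q",o["qpos"].round(2))
print("shift mm",(d*1000).round(1),"rows",round(np.linalg.norm(d)/.0417,1),end=" ")
if len(a)>3: print("turn",round(-((a[3]-h+180)%360-180),2))
E
python3 go.py 0.45 -0.2 0.25 0
```

```text
t 0.35 tcp [ 0.1795 -0.6246  0.2311] yhead -73.97 gap 1.005 F [-0.5 -1.1  0.5] q [ 1.55  0.5  -0.43  1.55  0.22  1.14 -0.21]
shift mm [ 377.3 -333.4  -18.8] rows 12.1 turn -73.97
```

```bash
python3 -m creep '[[0.03,-0.027,-0.002,-7,0],[0.06,-0.054,-0.004,-14,0],[0.09,-0.081,-0.006,-21,0],[0.12,-0.108,-0.008,-28,0],[0.15,-0.135,-0.01,-35,0]]'; python3 go.py 0.45 -0.2 0.25 0
```

```text
t: 0.77
tcp_pos: [0.2871, -0.4519, 0.2415]
ee_rot: [2.831, 1.361, -0.0]
ft_force: [1.3, -0.2, 0.0]
finger_gap: 0.999
t 0.77 tcp [ 0.2871 -0.4519  0.2415] yhead -38.64 gap 0.999 F [ 1.3 -0.2  0. ] q [ 1.49  0.31 -0.64  1.82  0.21  1.07  0.09]
shift mm [298.5 -30.   -8.6] rows 7.2 turn -38.64
```

```bash
python3 -m creep '[[0.04,-0.004,-0.002,-7,0],[0.08,-0.008,-0.003,-14,0],[0.12,-0.012,-0.005,-21,0],[0.16,-0.016,-0.006,-28,0],[0.2,-0.02,-0.008,-35,0]]'; python3 go.py 0.48 0.12 0.25 0
```

```text
t: 1.18
tcp_pos: [0.3972, -0.2838, 0.2496]
ee_rot: [2.29, 2.149, -0.001]
ft_force: [0.7, -0.5, -0.0]
finger_gap: 1.0
t 1.18 tcp [ 0.3972 -0.2838  0.2496] yhead -3.64 gap 1.0 F [ 0.7 -0.5 -0. ] q [ 1.32  0.25 -0.86  1.92  0.22  1.07  0.3 ]
shift mm [408.3  57.   -0.8] rows 9.9 turn -3.64
```

```bash
python3 -m creep '[[0.041,0.006,0,-1,0],[0.082,0.012,0,-2,0],[0.123,0.018,0,-3,0],[0.164,0.024,0,-3.6,0],[0.205,0.03,0,-3.6,0]]';python3 -m creep '[[0.041,0.006,0,0,0],[0.082,0.012,0,0,0],[0.123,0.018,0,0,0],[0.164,0.024,0,0,0],[0.2,0.03,0,0,0]]'; python3 go.py 0.5 0.2 0.25 0; python3 - <<'E'
from h import *
d=get_image("wrist");cv2.imwrite("pics/w1.png",d["img"]);print(d["xyz"],R.from_rotvec(d["orientation"]).as_matrix().round(3))
E
python3 m.py wrist
```

```text
t: 1.6
tcp_pos: [0.4408, -0.0813, 0.2497]
ee_rot: [2.227, 2.214, -0.001]
ft_force: [2.1, 0.1, 0.0]
finger_gap: 1.001
t: 2.02
tcp_pos: [0.472, 0.1194, 0.2497]
ee_rot: [2.227, 2.214, 0.001]
ft_force: [0.6, 0.6, -0.5]
finger_gap: 1.0
t 2.02 tcp [0.472  0.1194 0.2497] yhead -0.33 gap 1.0 F [ 0.6  0.6 -0.5] q [ 0.6   0.31 -1.06  1.92  0.3   1.09 -0.59]
shift mm [80.7 27.5 -0.3] rows 2.0 turn -0.33
[0.47338991 0.20134456 0.39242958] [[ 1.    -0.005  0.   ]
 [-0.004 -0.946 -0.323]
 [ 0.002  0.323 -0.946]]
wrist
 pad (2828, array([0.5789, 0.0798, 0.0043]), [array([579.5,  78.8]), array([62.6, 98.4]), np.float64(87.9)])
 white (304, array([0.5801, 0.0795, 0.0046]), [array([580.3,  78.5]), array([24.8, 60.8]), np.float64(88.9)])
 yellow (293, array([0.5011, 0.2755, 0.0741]), [array([500.8, 274.8]), array([ 9.8, 26.5]), np.float64(89.0)])
 face 3139 [0.5    0.2563 0.0617] [-0.026 -0.507  0.862] yaw(z horiz) 87.1
  rect (3449, array([0.4999, 0.2552, 0.0608]), [array([499.8, 253.5]), array([55.2, 53.8]), np.float64(87.2)])
2.1167 [0.47172676 0.12515198 0.25041795] [[-0.0052, 1.0, 0.0023], [1.0, 0.0052, 0.0046], [0.0046, 0.0023, -1.0]]
```

View pics/w1.png

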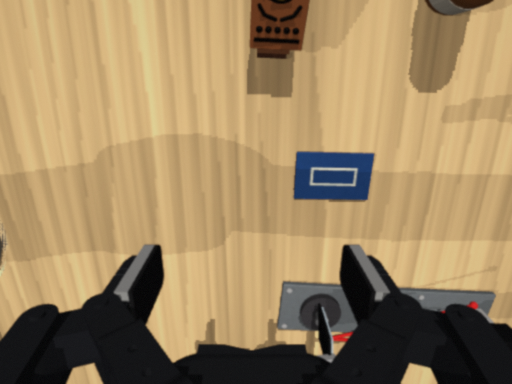

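The picture shows the pad at (334,177), the plate's lower half and lip at (278,30) with its sides overhanging, and the station at the bottom. I'll move for a full view of the plate.

```bash
python3 -m creep '[[0.035,0.014,0,1,0],[0.07,0.028,0,2.6,0],[0.075,0.028,0,2.6,0],[0.075,0.028,0,2.6,0]]'; python3 - <<'E'
from h import *
d=get_image("wrist");cv2.imwrite("pics/w2.png",d["img"])
E
python3 m.py wrist
```

```text
t: 2.45
tcp_pos: [0.5, 0.195, 0.2495]
ee_rot: [-2.271, -2.168, -0.002]
ft_force: [0.2, -0.0, 0.6]
finger_gap: 1.0
wrist
 pad (2522, array([0.5793, 0.0806, 0.0044]), [array([579.7,  79.1]), array([63.3, 97.4]), np.float64(88.6)])
 white (278, array([0.5806, 0.0796, 0.0047]), [array([580.6,  87.9]), array([45.4, 60.7]), np.float64(89.9)])
 yellow (635, array([0.5013, 0.2822, 0.0781]), [array([501.3, 282.3]), array([24. , 26.8]), np.float64(87.3)])
 face 15672 [0.5034 0.2029 0.3202] [0.047 0.999 0.004] yaw(z horiz) -92.7
  rect (5682, array([0.5013, 0.2805, 0.0748]), [array([501.1, 274.8]), array([97.2, 54.6]), np.float64(87.3)])
2.55 [0.50013391 0.19088125 0.24898783] [[0.051, 0.9987, -0.0008], [0.9987, -0.051, -0.0009], [-0.0009, -0.0008, -1.0]]
```

View pics/w2.png

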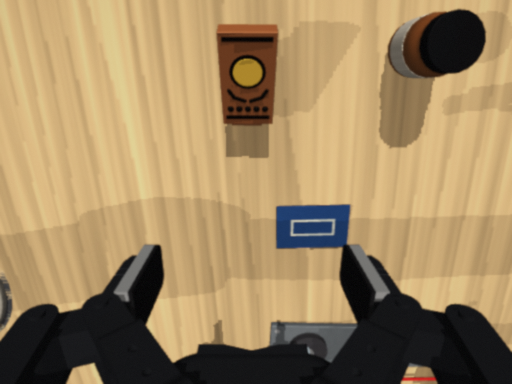

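```bash
python3 go.py 0.502 0.294 0.13 -2.7;python3 go.py 0.502 0.294 0.13 -2.7
```

```text
t 2.55 tcp [0.5001 0.1909 0.249 ] yhead -2.92 gap 0.997 F [ 0.4 -0.2 -0.3] q [ 0.39  0.41 -1.01  1.81  0.38  1.14 -0.8 ]
shift mm [103.2  -3.3 118.9] rows 3.8 turn -0.22
t 2.55 tcp [0.5001 0.1909 0.249 ] yhead -2.92 gap 0.997 F [ 0.4 -0.2 -0.3] q [ 0.39  0.41 -1.01  1.81  0.38  1.14 -0.8 ]
shift mm [103.2  -3.3 118.9] rows 3.8 turn -0.22
```

```bash
python3 -m creep '[[0.028,0,0.02,0,0],[0.056,-0.001,0.05,0,0],[0.084,-0.002,0.08,0,0],[0.103,-0.003,0.115,0,0],[0.103,-0.003,0.119,0,0]]'; python3 -m creep '[[0,0,0,0,0],[0,0,0,0,0]]'; python3 go.py 0.502 0.294 0.052 -2.7; python3 - <<'E'
from h import *
d=get_image("wrist");cv2.imwrite("pics/w3.png",d["img"])
d=get_image("scene");crop(d,"s3",310,130,410,230,6)
E
python3 go.py 0.502 0.294 0.052 -2.7
```

```text
t: 2.97
tcp_pos: [0.4992, 0.2947, 0.125]
ee_rot: [-2.273, -2.164, 0.01]
ft_force: [-1.0, -0.8, -0.0]
finger_gap: 0.998
t: 3.13
tcp_pos: [0.5036, 0.2924, 0.1305]
ee_rot: [2.28, 2.16, -0.002]
ft_force: [-0.6, 1.1, 0.9]
finger_gap: 1.0
t 3.13 tcp [0.5036 0.2924 0.1305] yhead -3.09 gap 1.0 F [-0.6  1.1  0.9] q [ 0.07  0.63 -0.88  1.8   0.58  0.99 -1.09]
shift mm [ 1.6 -1.7 78.5] rows 1.9 turn -0.39
t 3.23 tcp [0.5047 0.2929 0.132 ] yhead -3.14 gap 1.004 F [ 0.  -0.1  0.3] q [ 0.08  0.63 -0.88  1.8   0.58  0.99 -1.09]
shift mm [ 0.9 -2.9 80. ] rows 1.9 turn -0.44
```

View pics/w3.png

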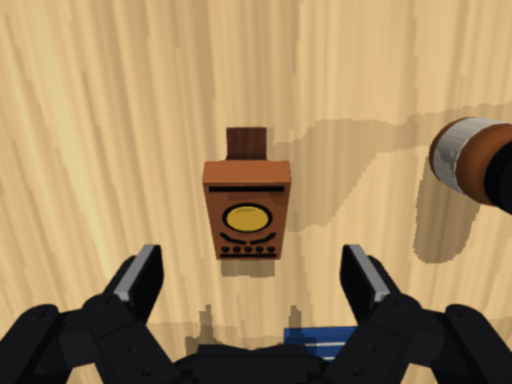

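View pics/s3.png

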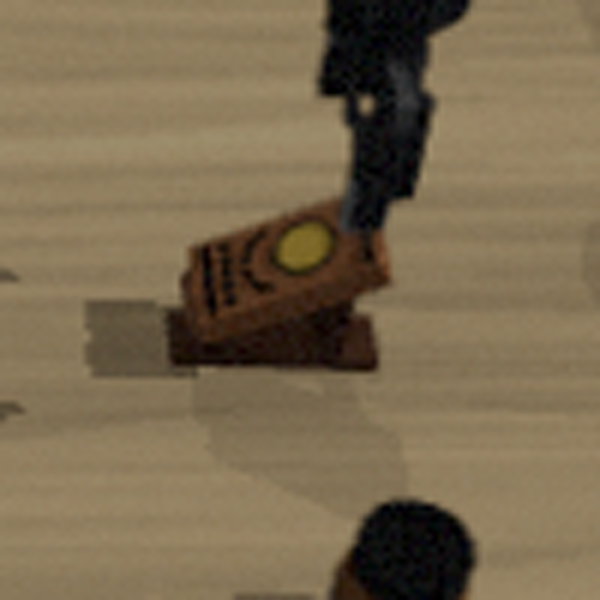

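The plate (247,205) sits centred between the fingers, with nothing in the jaws' way. Descending and gripping at 20 N.

```bash
python3 -m creep '[[0.001,-0.0025,0.03,-0.4,0],[0.001,-0.0025,0.06,-0.4,0],[0.001,-0.0025,0.079,-0.4,0],[0.001,-0.0025,0.079,-0.4,0],[0.001,-0.0025,0.079,-0.4,100]]' 20; python3 go.py 0.502 0.294 0.052 -2.7; python3 -m creep '[[0,0,0,0,100],[0,0,0,0,100],[0,0,0,0,100],[0,0,0,0,130],[0,0,0,0,130]]' 20;python3 go.py 0.502 0.294 0.052 -2.7; python3 - <<'E'
from h import *
d=get_image("wrist");cv2.imwrite("pics/w4.png",d["img"])
d=get_image("scene");crop(d,"s4",310,130,410,230,6)
E
```

```text
t: 3.65
tcp_pos: [0.5013, 0.2946, 0.0522]
ee_rot: [2.272, 2.169, 0.0]
ft_force: [0.5, 0.9, 0.7]
finger_gap: 0.883
t 3.65 tcp [0.5013 0.2946 0.0522] yhead -2.67 gap 0.883 F [0.5 0.9 0.7] q [ 0.01  0.73 -0.79  1.84  0.68  0.86 -1.16]
shift mm [-0.6  0.7  0.2] rows 0.0 turn 0.03
t: 4.07
tcp_pos: [0.502, 0.2963, 0.0538]
ee_rot: [2.27, 2.169, 0.005]
ft_force: [-0.6, -2.1, 7.5]
finger_gap: 0.633
t 4.07 tcp [0.502  0.2963 0.0538] yhead -2.6 gap 0.633 F [-0.6 -2.1  7.5] q [ 0.01  0.73 -0.79  1.84  0.68  0.86 -1.17]
shift mm [-2.3  0.1  1.8] rows 0.1 turn 0.1
```

View pics/w4.png

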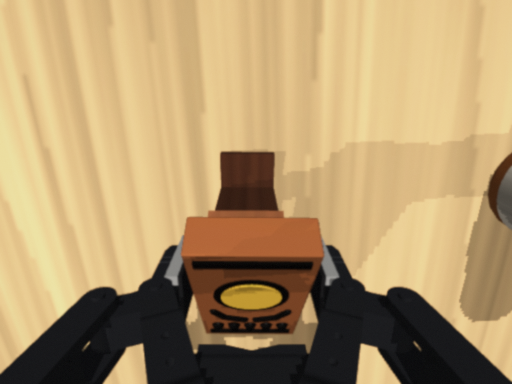

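View pics/s4.png

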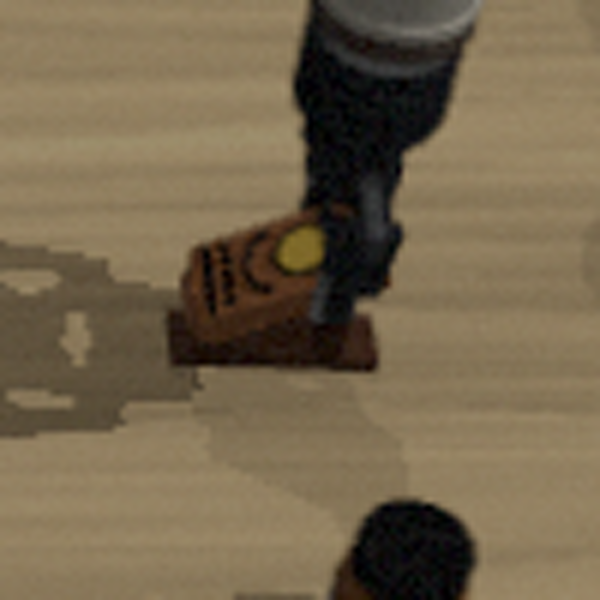

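Gripped: the gap of 0.633 is 53.8 mm, which matches the plate's width. The moves cannot tilt the tool, so I'll arc the grip about the lip and let the plate pivot between the pads.

```bash
python3 -m creep '[[-0.005,0,-0.004,0,130],[-0.0085,0,-0.0085,0,130],[-0.0125,0,-0.013,0,130],[-0.017,0,-0.017,0,130],[-0.0205,0,-0.020,0,130]]' 20;python3 go.py 0.502 0.273 0.073 -2.7; python3 - <<'E'
from h import *
d=get_image("wrist");cv2.imwrite("pics/w5.png",d["img"])
d=get_image("scene");crop(d,"s5",310,130,410,230,6)
E
```

```text
t: 4.58
tcp_pos: [0.5001, 0.2777, 0.0733]
ee_rot: [-2.268, -2.171, -0.008]
ft_force: [-0.8, 4.5, -0.7]
finger_gap: 0.626
t 4.58 tcp [0.5001 0.2777 0.0733] yhead -2.5 gap 0.626 F [-0.8  4.5 -0.7] q [ 0.07  0.69 -0.82  1.86  0.65  0.88 -1.12]
shift mm [-4.6  2.1  0.2] rows 0.1 turn 0.2
```

View pics/w5.png

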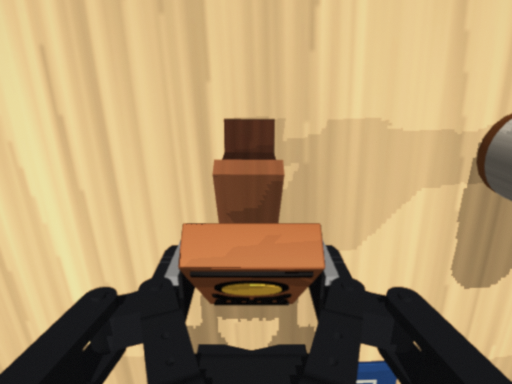

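View pics/s5.png

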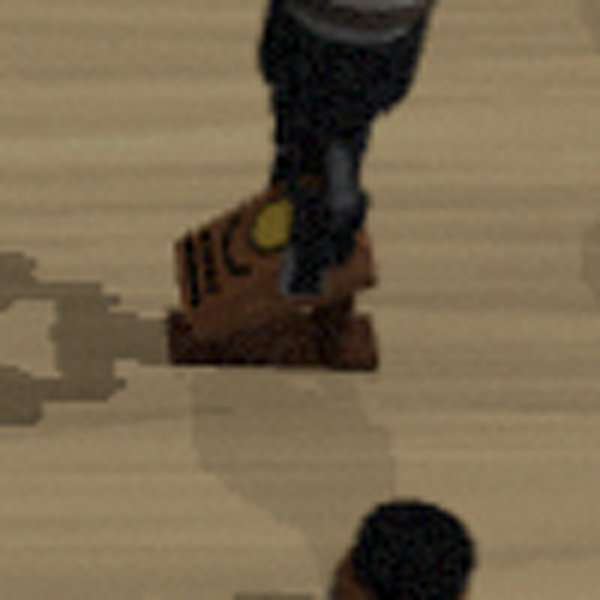

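The plate is pivoting: in the wrist view the top edge has come forward and the front is foreshortened. I'll continue the arc.

```bash
python3 -m creep '[[-0.006,0,-0.004,0,130],[-0.0105,0,-0.006,0,130],[-0.0145,0,-0.008,0,130],[-0.019,0,-0.0095,0,130],[-0.0235,0,-0.011,0,130]]' 20;python3 -m creep '[[-0.0045,0,-0.001,0,130],[-0.0095,0,-0.0015,0,130],[-0.0145,0,-0.002,0,130],[-0.018,0,-0.002,0,130],[-0.018,0,-0.002,0,130]]' 20;python3 go.py 0.502 0.233 0.086 -2.7; python3 - <<'E'
from h import *
d=get_image("wrist");cv2.imwrite("pics/w6.png",d["img"])
d=get_image("scene");crop(d,"s6",310,130,410,230,6)
E
```

```text
t: 5.1
tcp_pos: [0.4989, 0.2537, 0.0837]
ee_rot: [-2.269, -2.172, -0.006]
ft_force: [-1.0, 4.8, 1.1]
finger_gap: 0.627
t: 5.52
tcp_pos: [0.4976, 0.2316, 0.0838]
ee_rot: [2.272, 2.168, -0.003]
ft_force: [-0.6, 0.3, -1.9]
finger_gap: 0.626
t 5.52 tcp [0.4976 0.2316 0.0838] yhead -2.67 gap 0.626 F [-0.6  0.3 -1.9] q [ 0.16  0.65 -0.84  1.91  0.63  0.88 -1.05]
shift mm [ 1.6  4.4 -2.2] rows 0.1 turn 0.03
```

View pics/w6.png

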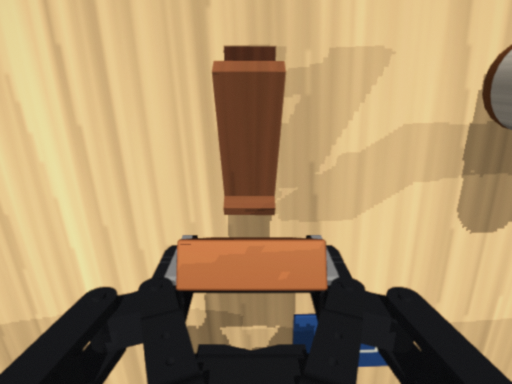

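View pics/s6.png

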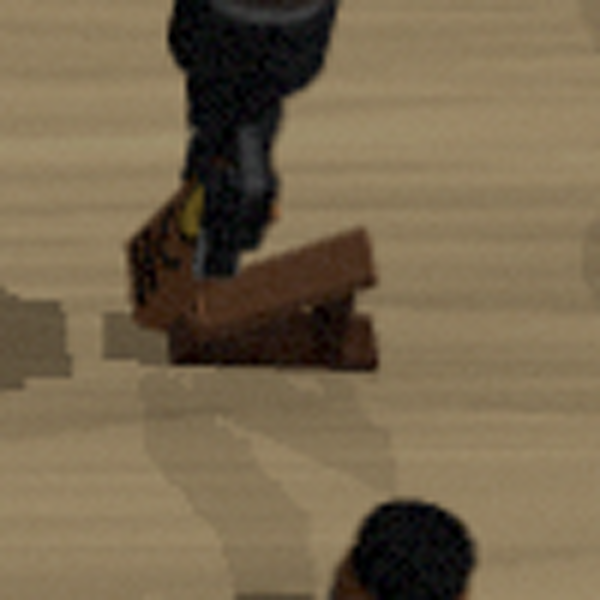

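```bash
cat > tilt.py <<'E'
from h import *
d=get_image("wrist");W=cloud(d)
I=d["img"].astype(int)
m=np.zeros(W.shape[:2],bool);m[215:300,195:310]=True
m&=(I[...,2]>I[...,0]+70)&(W[...,2]>.06)
P=W[m];P=P[np.isfinite(P[:,0])]
best=None;rng=np.random.default_rng(0)
for _ in range(300):
    a=P[rng.choice(len(P),3,False)];n=np.cross(a[1]-a[0],a[2]-a[0]);n/=np.linalg.norm(n)+1e-12
    k=abs((P-a[0])@n)<.0012
    if best is None or k.sum()>best.sum():best=k
Q=P[best];c=Q.mean(0);n=np.linalg.svd(Q-c)[2][2];n*=np.sign(n[2])
print("top face n",len(P),len(Q),"centre",c.round(4),"normal",n.round(3),"theta",np.degrees(np.arctan2(n[2],n[1])).round(1))
r=cv2.minAreaRect((Q[:,:2]*1000).astype(np.float32));print(r)
o=get_obs();print(o["t"],o["tcp_pos"],o["ft_force"].round(1))
E
python3 tilt.py; python3 m.py side scene | grep -A1 face
```

```text
top face n 5797 5437 centre [0.5    0.2521 0.1309] normal [0.024 0.466 0.885] theta 62.2
((499.9483642578125, 251.94720458984375), (16.476076126098633, 41.321529388427734), 87.1681137084961)
5.6667 [0.49757236 0.23365801 0.08419903] [-0.7  1.2 -2.3]
 face 1581 [0.5154 0.2636 0.3443] [-0.47  -0.881  0.062] yaw(z horiz) 61.9
  rect (838, array([0.4976, 0.2656, 0.0684]), [array([499.4, 269. ]), array([108.1,  80.7]), np.float64(86.0)])
--
 face 730 [0.5309 0.2146 0.3604] [-0.826  0.562  0.045] yaw(z horiz) -34.3
  rect (613, array([0.504 , 0.2516, 0.0653]), [array([508.1, 258. ]), array([125.3,  73.4]), np.float64(79.8)])m.py:5: RuntimeWarning: Mean of empty slice.
  r=cv2.minAreaRect((P[:,:2]*1000).astype(np.float32)); return len(P),P.mean(0).round(4),[np.round(x,1) for x in r]
  ret = um.true_divide(
```

Tilt is now 62°: the bottom edge slipped over the lip after a 32° turn. I'll check the rest's rear end as a stop for the remaining pivot.

```bash
python3 - <<'E'
from h import *
for n in ["side","wrist"]:
    d=get_image(n);W=cloud(d)
    m=(abs(W[...,0]-.503)<.014)&(W[...,1]>.24)&(W[...,1]<.36)&(W[...,2]>.003)&(W[...,2]<.125)
    P=W[m]
    print(n,len(P))
    for z in np.arange(0,.1,.006):
        q=P[(P[:,2]>=z)&(P[:,2]<z+.006)]
        if len(q): print(round(z,3),len(q),"y",np.percentile(q[:,1],[1,50,99]).round(4))
d=get_image("side");crop(d,"si7",230,240,330,340,6)
E
```

```text
side 574
0.0 90 y [0.3109 0.3244 0.3363]
0.006 41 y [0.3094 0.3124 0.3336]
0.012 20 y [0.3101 0.3111 0.3137]
0.018 22 y [0.3088 0.3116 0.3135]
0.024 21 y [0.3088 0.3116 0.3131]
0.03 29 y [0.2413 0.3108 0.3135]
0.036 45 y [0.247  0.3096 0.3131]
0.042 39 y [0.2569 0.3101 0.313 ]
0.048 45 y [0.2677 0.2786 0.3127]
0.054 19 y [0.2811 0.2849 0.3126]
0.06 29 y [0.2898 0.2954 0.3203]
0.066 63 y [0.3    0.3176 0.3215]
0.072 30 y [0.3116 0.3166 0.3194]
0.084 8 y [0.2404 0.2416 0.243 ]
0.09 11 y [0.2425 0.244  0.2459]
0.096 11 y [0.2447 0.2467 0.2479]
wrist 7416
0.0 340 y [0.3232 0.3286 0.3337]
0.006 377 y [0.3229 0.328  0.3337]
0.03 380 y [0.2401 0.2445 0.2493]
0.036 522 y [0.2476 0.2539 0.2596]
0.042 627 y [0.2582 0.2644 0.2704]
0.048 715 y [0.2687 0.2747 0.2804]
0.054 872 y [0.2789 0.2852 0.2914]
0.06 1008 y [0.2895 0.2955 0.3023]
0.066 1570 y [0.2997 0.3075 0.321 ]
0.072 938 y [0.3094 0.3144 0.3183]
```

View pics/si7.png

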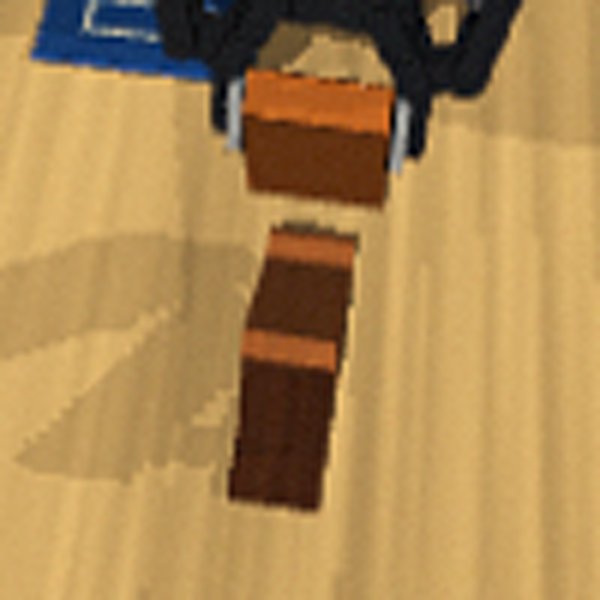

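The rear of the rest has a slab corner at y≈0.3205, z≈0.065. It can push the plate's front face below the grip. I'll go up and over, then pull the plate back (−y) against it.

```bash
python3 -m creep '[[0,0,-0.03,0,130],[0.005,0,-0.056,0,130],[0.035,0,-0.056,0,130],[0.07,0,-0.056,0,130],[0.105,0,-0.056,0,130]]' 20;python3 -m creep '[[0.035,0,0,0,130],[0.045,0,0,0,130],[0.045,0,0.02,0,130],[0.045,0,0.048,0,130],[0.045,0,0.048,0,130]]' 20;python3 go.py 0.504 0.3295 0.091 -2.7; python3 tilt.py; python3 - <<'E'
from h import *
d=get_image("scene");crop(d,"s8",310,130,410,230,6)
E
```

```text
t: 6.33
tcp_pos: [0.5034, 0.3389, 0.1409]
ee_rot: [2.273, 2.167, 0.001]
ft_force: [0.1, 0.6, -2.4]
finger_gap: 0.631
t: 6.75
tcp_pos: [0.5016, 0.3812, 0.0873]
ee_rot: [-2.269, -2.172, 0.013]
ft_force: [-0.5, -1.6, -3.6]
finger_gap: 0.627
t 6.75 tcp [0.5016 0.3812 0.0873] yhead -2.51 gap 0.627 F [-0.5 -1.6 -3.6] q [-0.12  0.76 -0.82  1.69  0.64  0.99 -1.22]
shift mm [-51.5   4.6  -3.4] rows 1.2 turn 0.19
top face n 5774 5424 centre [0.5044 0.4003 0.1339] normal [0.025 0.478 0.878] theta 61.4
((504.2589111328125, 400.2666015625), (16.264694213867188, 41.41973876953125), 87.47654724121094)
6.8 [0.50241153 0.38159626 0.08938079] [-0.3 -0.1 -1.7]
```

View pics/s8.png

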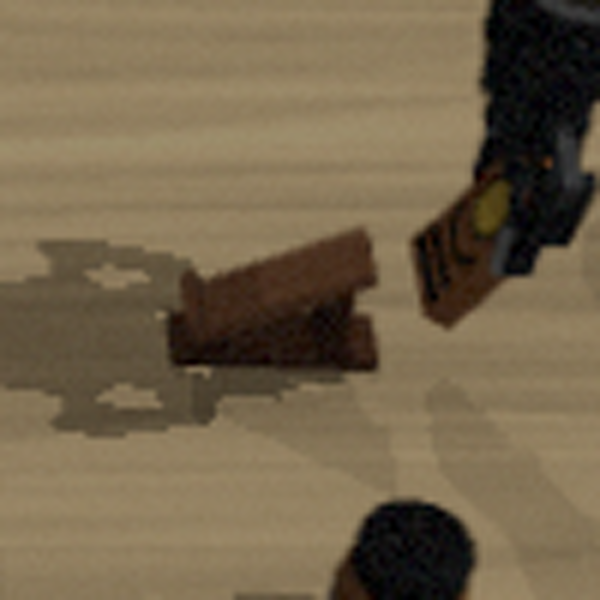

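```bash
python3 -m creep '[[-0.012,0,0,0,130],[-0.022,0,0,0,130],[-0.032,0,0,0,130],[-0.04,0,0,0,130],[-0.047,0,0,0,130]]' 20;python3 tilt.py; python3 - <<'E'
from h import *
d=get_image("scene");crop(d,"s9",310,130,410,230,6)
E
```

```text
t: 7.27
tcp_pos: [0.5032, 0.3374, 0.0939]
ee_rot: [-2.271, -2.17, -0.007]
ft_force: [0.7, 5.7, -1.5]
finger_gap: 0.632
top face n 5603 5263 centre [0.5053 0.3534 0.1437] normal [0.01  0.286 0.958] theta 73.4
((505.2638244628906, 353.3150634765625), (17.651504516601562, 40.46457290649414), 87.72106170654297)
7.3167 [0.50327395 0.33573275 0.09356944] [-1.3  2.8 -2.3]
```

View pics/s9.png

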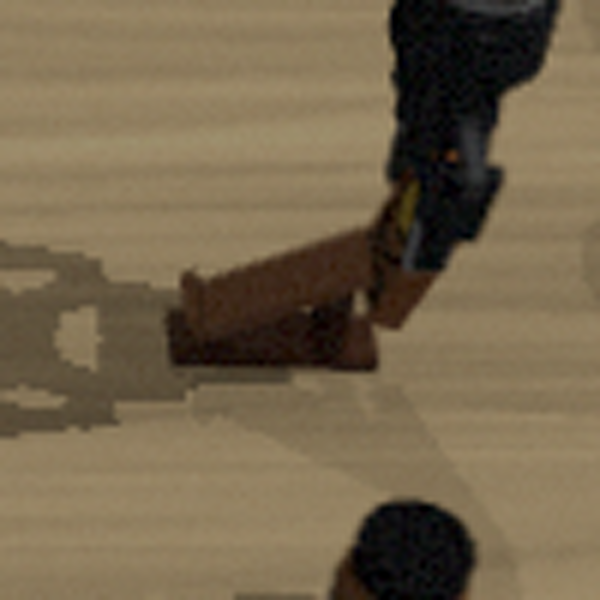

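```bash
python3 -m creep '[[-0.004,0,0,0,130],[-0.008,0,0,0,130],[-0.012,0,0,0,130],[-0.014,0,0,0,130]]' 20;python3 tilt.py
```

```text
t: 7.7
tcp_pos: [0.502, 0.3241, 0.0933]
ee_rot: [-2.269, -2.171, -0.005]
ft_force: [1.2, 5.9, 0.4]
finger_gap: 0.63
top face n 9722 6293 centre [0.5043 0.3437 0.1244] normal [-0.045 -0.996  0.076] theta 175.7
((504.0997619628906, 343.4595642089844), (5.271114826202393, 53.31996154785156), 87.3491439819336)
7.75 [0.50201096 0.32362369 0.09314486] [ 0.4  3.8 -1.2]
```

```bash
sed -i 's/^print("top/if abs(n[2])<.5:\n    n=n*np.sign(n[1]); print("BACK theta",90+np.degrees(np.arctan2(n[2],n[1])).round(1),"yaw",np.degrees(np.arctan2(n[1],n[0])).round(1),len(Q),c.round(4))\nprint("top/' tilt.py; python3 -m creep '[[-0.002,0,0,0,130],[-0.004,0,0,0,130],[-0.004,0,0,0,130]]' 20;python3 tilt.py
```

```text
t: 8.0
tcp_pos: [0.5018, 0.3195, 0.0929]
ee_rot: [-2.27, -2.171, -0.003]
ft_force: [0.3, 4.8, 0.7]
finger_gap: 0.63
BACK theta 89.7 yaw 87.4 6782 [0.5041 0.3396 0.1265]
top face n 9729 6782 centre [0.5041 0.3396 0.1265] normal [ 0.045  0.999 -0.005] theta -0.3
((503.9745788574219, 339.48028564453125), (2.4922845363616943, 53.583194732666016), 87.55301666259766)
8.05 [0.50171214 0.31948497 0.09286643] [1.3 5.1 1.3]
```

```bash
python3 -m creep '[[0.008,0,0,0,130],[0.016,0,0,0,130],[0.016,0,-0.025,0,130],[0.016,0,-0.06,0,130],[0.016,0,-0.06,0,130]]' 20;python3 tilt.py;  python3 - <<'E'
from h import *
d=get_image("scene");crop(d,"s10",310,100,410,200,6)
d=get_image("wrist");cv2.imwrite("pics/w10.png",d["img"])
E
```

```text
t: 8.47
tcp_pos: [0.504, 0.3375, 0.1574]
ee_rot: [2.269, 2.171, 0.01]
ft_force: [0.5, 2.1, -0.5]
finger_gap: 0.628
BACK theta 89.6 yaw 87.4 6717 [0.5062 0.3576 0.1909]
top face n 9725 6717 centre [0.5062 0.3576 0.1909] normal [ 0.045  0.999 -0.006] theta -0.4
((506.0823669433594, 357.4858093261719), (2.4095003604888916, 53.35964584350586), 86.9696273803711)
8.5167 [0.50348714 0.33651194 0.15520884] [-0.2  0.7 -1.8]
```

View pics/s10.png

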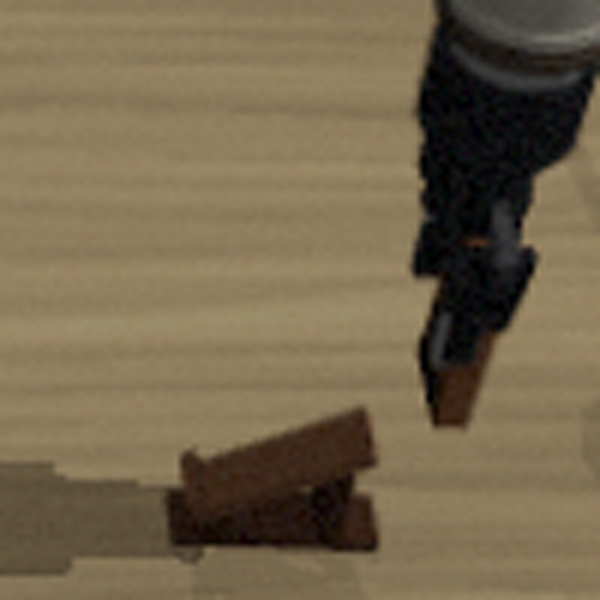

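View pics/w10.png

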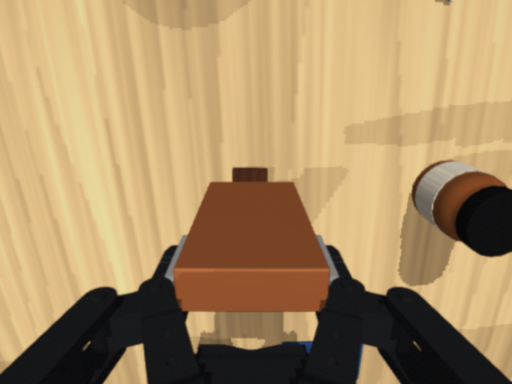

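```bash
cat > plate.py <<'E'
from h import *
# upright plate in hand or standing: fit back face + top face from wrist camera
def plate(n="wrist",box=None):
    d=get_image(n);W=cloud(d);I=d["img"].astype(int);o=get_obs()
    m=(I[...,2]>I[...,0]+45)&(W[...,2]>.03)
    if box is None: c=o["tcp_pos"];m&=(abs(W[...,0]-c[0])<.045)&(abs(W[...,1]-c[1]-.01)<.05)&(abs(W[...,2]-c[2])<.09)
    P=W[m]; zt=np.percentile(P[:,2],99)
    T=P[P[:,2]>zt-.003];B=P[P[:,2]<zt-.008]
    print(n,"top z",T[:,2].mean().round(4),"N",len(T),len(B))
    r=cv2.minAreaRect((T[:,:2]*1000).astype(np.float32));print("  top rect",np.round(r[0],1),np.round(r[1],1),round(r[2],1))
    if len(B)>50:
        c=B.mean(0);nn=np.linalg.svd(B-c)[2][2];nn*=np.sign(nn[1]);print("  face",c.round(4),nn.round(3))
    print("  tcp",o["tcp_pos"].round(4),"topcentre-tcp mm",(np.array(r[0])-o["tcp_pos"][:2]*1000).round(1))
if __name__=="__main__":
    plate();plate("side");plate("scene")
E
python3 plate.py
```

```text
wrist top z 0.2044 N 6861 8960
  top rect [503.9 340.8] [29.9 86.3] 86.9
  face [0.5042 0.3539 0.1644] [ 0.046  0.999 -0.014]
  tcp [0.5016 0.3337 0.1511] topcentre-tcp mm [2.3 7.1]
side top z 0.2028 N 192 900
  top rect [502.5 347.2] [19.1 52.6] 89.7
  face [0.5018 0.3533 0.1512] [ 0.04   0.998 -0.042]
  tcp [0.5014 0.3335 0.1507] topcentre-tcp mm [ 1.2 13.7]
scene top z 0.2052 N 2 13
  top rect [502.5 342.3] [7.5 0. ] 110.6
  tcp [0.5013 0.3336 0.1506] topcentre-tcp mm [1.2 8.7]
```

```bash
python3 go.py 0.578 0.068 0.15 -1.6
```

```text
t 8.77 tcp [0.5013 0.3336 0.1506] yhead -2.57 gap 0.629 F [-0.1  1.  -1.6] q [ 0.01  0.64 -0.89  1.73  0.57  1.05 -1.12]
shift mm [-261.9   88.5    1.1] rows 6.6 turn -0.97
```

```bash
python3 -m creep '[[-0.028,0.009,0,-0.3,130],[-0.06,0.02,0,-0.6,130],[-0.095,0.032,0,-1,130],[-0.13,0.044,0,-1,130],[-0.165,0.056,0,-1,130]]' 20;python3 -m creep '[[-0.035,0.012,0,0,130],[-0.065,0.022,0,0,130],[-0.085,0.029,0,0,130],[-0.095,0.032,0,0,130],[-0.097,0.0325,0,0,130]]' 20;python3 -m creep '[[0,0,0.02,0,130],[0,0,0.04,0,130],[0,0,0.06,0,130],[0,0,0.075,0,130],[0,0,0.075,0,130]]' 20;python3 go.py 0.578 0.068 0.055 -1.6;python3 plate.py;python3 go.py 0.578 0.068 0.055 -1.6;python3 - <<'E'
from h import *
d=get_image("scene");crop(d,"s11",240,130,340,230,6)
d=get_image("wrist");cv2.imwrite("pics/w11.png",d["img"])
d=get_image("side");crop(d,"si11",200,180,300,280,6)
E
```

```text
t: 9.18
tcp_pos: [0.5501, 0.1654, 0.1511]
ee_rot: [-2.25, -2.191, 0.003]
ft_force: [1.4, 0.5, -1.0]
finger_gap: 0.629
t: 9.6
tcp_pos: [0.5806, 0.0663, 0.1511]
ee_rot: [-2.256, -2.185, 0.003]
ft_force: [0.4, -0.4, -1.5]
finger_gap: 0.627
t: 10.02
tcp_pos: [0.5774, 0.0711, 0.074]
ee_rot: [-2.245, -2.191, 0.006]
ft_force: [-0.9, -0.2, -1.8]
finger_gap: 0.632
t 10.02 tcp [0.5774 0.0711 0.074 ] yhead -1.4 gap 0.632 F [-0.9 -0.2 -1.8] q [ 0.44  0.71 -0.82  1.83  0.65  0.91 -0.71]
shift mm [-3.1  0.8 19. ] rows 0.5 turn 0.2
wrist top z 0.1268 N 6881 8859
  top rect [579.5  77.6] [29.9 87.6] 88.4
  face [0.5792 0.0909 0.0875] [ 0.028  1.    -0.011]
  tcp [0.5785 0.0712 0.0757] topcentre-tcp mm [0.9 6.4]
side top z 0.1272 N 93 552
  top rect [579.3  84.1] [19.5 52.5] 89.2
  face [0.5779 0.0912 0.0763] [ 0.012  1.    -0.017]
  tcp [0.5798 0.0712 0.0771] topcentre-tcp mm [-0.5 12.9]
scene top z 0.1325 N 1 3
  top rect [597.3  90.2] [0. 0.] 0.0
  tcp [0.5807 0.0711 0.078 ] topcentre-tcp mm [16.6 19.2]
t 10.17 tcp [0.5807 0.0711 0.078 ] yhead -1.47 gap 0.627 F [ 0.6 -0.1 -1.2] q [ 0.44  0.7  -0.82  1.82  0.64  0.91 -0.71]
shift mm [-3.1 -2.7 23. ] rows 0.6 turn 0.13
```

View pics/s11.png

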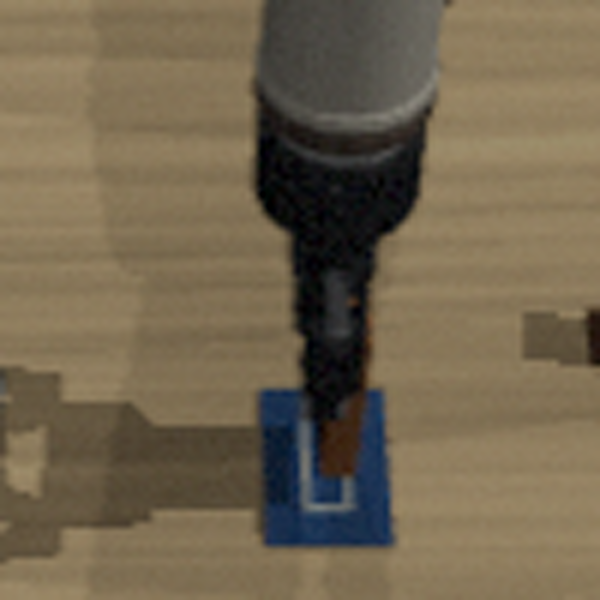

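View pics/w11.png

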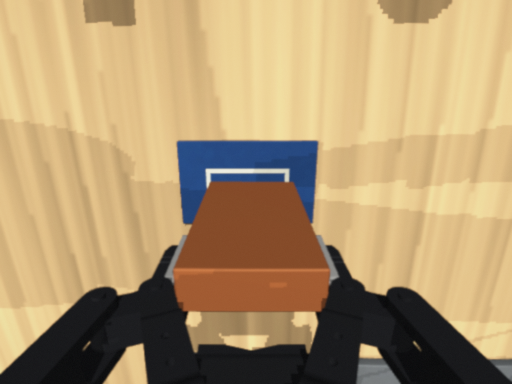

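View pics/si11.png

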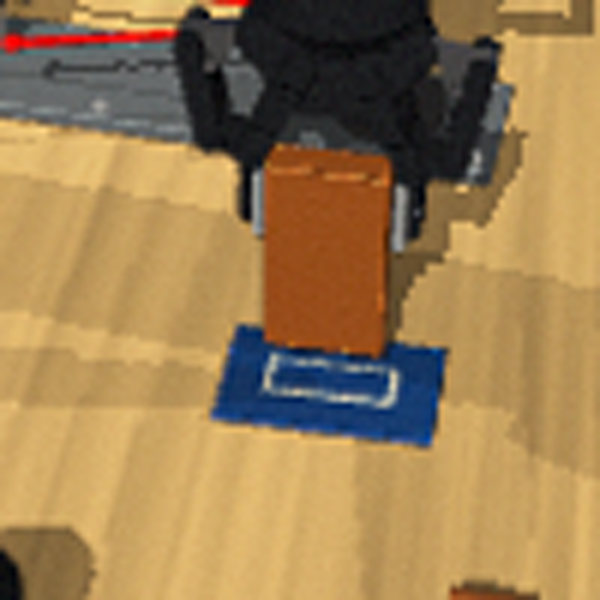

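The plate hangs upright over the pad, about 3 mm too far in +x and +y by both the picture (252 vs 248) and the depth. I'll correct that and lower it.

```bash
python3 -m creep '[[-0.003,-0.0025,0,0,130],[-0.003,-0.0025,0.01,0,130],[-0.003,-0.0025,0.016,0,130],[-0.003,-0.0025,0.016,0,130]]' 20;python3 -m creep '[[0,0,0,0,130],[0,0,0,0,130]]'; python3 plate.py;python3 - <<'E'
from h import *
d=get_image("wrist");crop(d,"w12",160,120,340,320,3)
o=get_obs();print(o["tcp_pos"],o["ft_force"])
E
```

```text
t: 10.65
tcp_pos: [0.5767, 0.0658, 0.0597]
ee_rot: [-2.251, -2.189, 0.003]
ft_force: [0.1, -0.2, -2.3]
finger_gap: 0.631
t: 10.82
tcp_pos: [0.5779, 0.0667, 0.0611]
ee_rot: [-2.251, -2.191, 0.0]
ft_force: [0.5, 0.8, -1.9]
finger_gap: 0.63
wrist top z 0.1139 N 6872 8288
  top rect [579.   73.3] [30.4 87.3] 88.7
  face [0.5796 0.0866 0.0781] [ 0.028  1.    -0.01 ]
  tcp [0.578  0.0668 0.0613] topcentre-tcp mm [1.  6.6]
side top z 0.1129 N 83 467
  top rect [578.3  79.5] [53.7 20.3] 1.5
  face [0.5781 0.087  0.0692] [ 0.018  1.    -0.021]
  tcp [0.5782 0.0668 0.0615] topcentre-tcp mm [ 0.2 12.7]
scene top z 0.1136 N 3 3
  top rect [598.  86.] [ 0.1 11.8] 85.2
  tcp [0.5782 0.0668 0.0615] topcentre-tcp mm [19.8 19.2]
[0.57817693 0.06670009 0.06154006] [-0.09684476  0.35712059 -1.85379141]
```

View pics/w12.png

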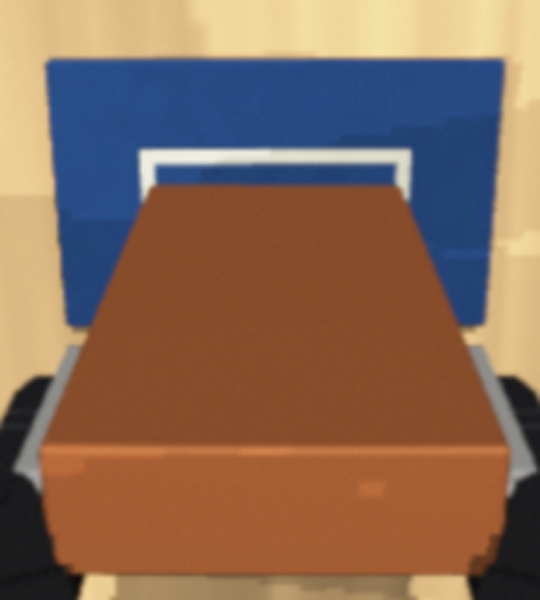

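```bash
python3 -m creep '[[0.0015,-0.0005,0.003,0,130],[0.0015,-0.0005,0.006,0,130],[0.0015,-0.0005,0.008,0,130],[0.0015,-0.0005,0.009,0,130],[0.0015,-0.0005,0.009,0,130]]' 20;python3 -m creep '[[0,0,0.0005,0,130],[0,0,0.001,0,130],[0,0,0.001,0,130]]'; python3 plate.py;python3 - <<'E'
from h import *
d=get_image("wrist");crop(d,"w13",160,120,340,320,3)
d=get_image("side");crop(d,"si13",200,180,300,280,6)
d=get_image("scene");crop(d,"s13",240,130,340,230,6)
o=get_obs();print(o["tcp_pos"],o["ft_force"])
E
```

```text
t: 11.43
tcp_pos: [0.5773, 0.0681, 0.052]
ee_rot: [-2.251, -2.191, 0.001]
ft_force: [0.2, 0.6, -1.2]
finger_gap: 0.628
t: 11.68
tcp_pos: [0.5775, 0.0682, 0.0517]
ee_rot: [2.251, 2.191, -0.0]
ft_force: [-1.7, -0.9, 3.3]
finger_gap: 0.63
wrist top z 0.1045 N 6846 7824
  top rect [578.8  74.5] [30.4 87. ] 88.6
  face [0.5793 0.0881 0.0714] [ 0.029  1.    -0.009]
  tcp [0.5776 0.0681 0.0517] topcentre-tcp mm [1.3 6.4]
side top z 0.1035 N 83 408
  top rect [587.2  78.9] [30.8 70.1] 70.8
  face [0.578  0.0883 0.0642] [ 0.027  1.    -0.011]
  tcp [0.5776 0.0681 0.0517] topcentre-tcp mm [ 9.7 10.8]
scene top z 0.1073 N 1 1
  top rect [605.2  85.8] [0. 0.] 0.0
  tcp [0.5776 0.0681 0.0517] topcentre-tcp mm [27.7 17.7]
[0.57757671 0.06813527 0.05169429] [-1.84074766 -0.18988274  5.52272336]
```

View pics/w13.png

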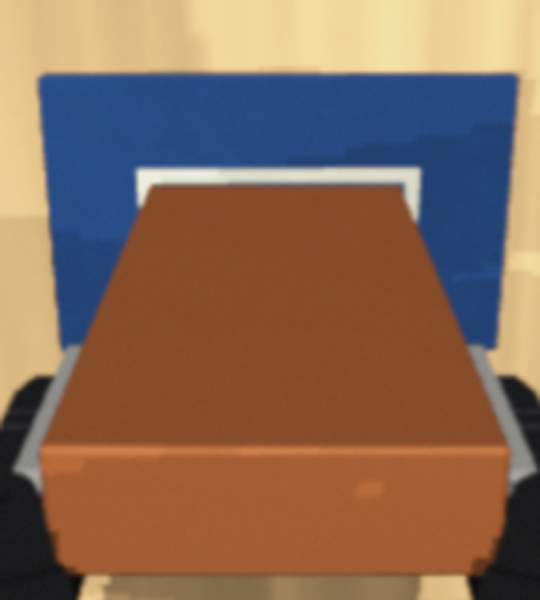

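View pics/si13.png

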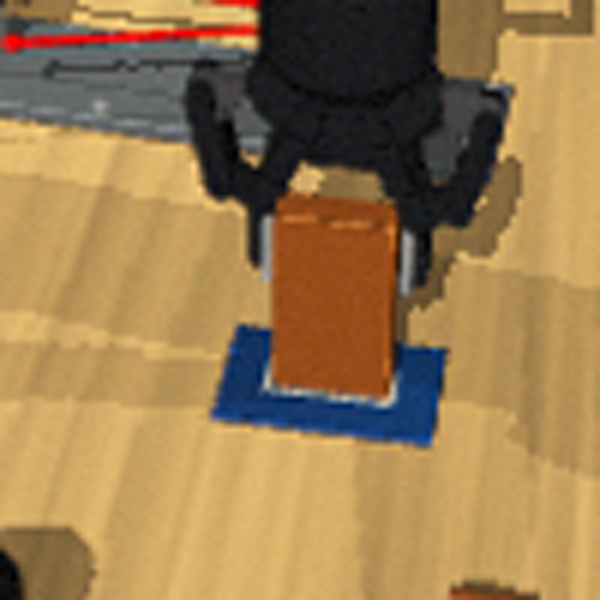

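View pics/s13.png

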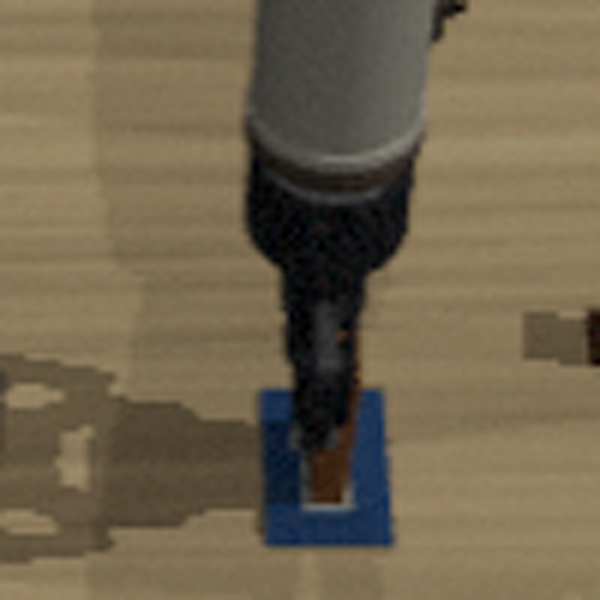

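The plate's bottom edge is on the outline: 278.5 vs 278 px across, and within about 0.5 mm at the back edge. It touches the pad with about 7 N. Releasing.

```bash
python3 -m creep '[[0,0,-0.0005,0,85],[0,0,-0.0005,0,70],[0,0,-0.0005,0,50],[0,0,-0.0005,0,20],[0,0,-0.0005,0,0]]' 20; python3 -m creep '[[0,0,0,0,0],[0,0,0,0,0]]'; python3 plate.py;python3 - <<'E'
from h import *
d=get_image("wrist");cv2.imwrite("pics/w14.png",d["img"])
o=get_obs();print(o["t"],o["tcp_pos"],o["ft_force"],o["finger_gap"])
E
```

```text
t: 12.4
tcp_pos: [0.5775, 0.0681, 0.0517]
ee_rot: [-2.252, -2.191, -0.0]
ft_force: [-0.3, -0.5, -0.1]
finger_gap: 0.999
t: 12.57
tcp_pos: [0.5775, 0.0681, 0.0517]
ee_rot: [-2.252, -2.191, -0.0]
ft_force: [-0.4, -0.1, -0.8]
finger_gap: 1.0
wrist top z 0.1044 N 6906 7911
  top rect [579.5  79.3] [19.5 59. ] 88.5
  face [0.5794 0.0875 0.0713] [ 0.036  0.999 -0.006]
  tcp [0.5775 0.0681 0.0518] topcentre-tcp mm [ 2.  11.2]
side top z 0.1037 N 89 421
  top rect [572.3  79.2] [19.3 62.7] 87.7
  face [0.5768 0.0866 0.0643] [-0.001  1.     0.023]
  tcp [0.5775 0.0681 0.0518] topcentre-tcp mm [-5.1 11.1]
scene top z 0.1034 N 2 0
  top rect [600.1  86.5] [3.7 0. ] 175.4
  tcp [0.5775 0.0681 0.0518] topcentre-tcp mm [22.6 18.4]
12.7667 [0.57753153 0.06813585 0.05183719] [-0.82912354  0.12597134  1.3167787 ] 0.9963818961231113
```

View pics/w14.png

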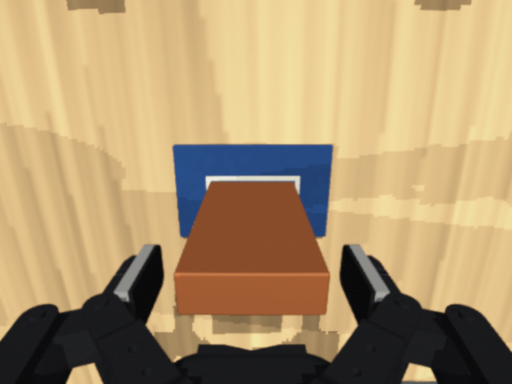

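The plate stands free on the outline. Straight up first, then to the peg.

```bash
python3 -m creep '[[0,0,-0.015,0,0],[0,0,-0.045,0,0],[0,0,-0.08,0,0],[0,0,-0.12,0,0],[0,0,-0.15,0,0]]' 20; python3 - <<'E'
from h import *
d=get_image("scene");crop(d,"s15",190,130,350,290,4)
W=cloud(d);I=d["img"].astype(int);b,g,r=I[...,0],I[...,1],I[...,2]
red=(r>g+60)&(r>b+60)&(W[...,1]<0)&(W[...,0]>.55)&(W[...,0]<.9)&(W[...,2]>.05)&(W[...,2]<.09)
P=W[red];print(len(P));
for p in P[np.argsort(P[:,0])][::6]: print(p.round(4))
pg=(r>g+50)&(W[...,2]>.11)&(W[...,2]<.165)&(W[...,0]>.4)&(W[...,0]<.55)&(W[...,1]<-.08)&(W[...,1]>-.2)
print("peg",W[pg].mean(0))
s=get_image("side");W=cloud(s);I=s["img"].astype(int);b,g,r=I[...,0],I[...,1],I[...,2]
pg=(r>g+50)&(W[...,2]>.11)&(W[...,2]<.165)&(W[...,0]>.4)&(W[...,0]<.55)&(W[...,1]<-.08)&(W[...,1]>-.2)
print("peg",W[pg].mean(0)); crop(s,"si15",170,130,330,290,4)
red=(r>g+60)&(r>b+60)&(W[...,1]<0)&(W[...,0]>.55)&(W[...,0]<.9)&(W[...,2]>.05)&(W[...,2]<.09)
P=W[red];print(len(P));
for p in P[np.argsort(P[:,0])][::8]: print(p.round(4))
E
python3 go.py 0.483 -0.134 0.19 -50
```

```text
t: 13.18
tcp_pos: [0.578, 0.069, 0.2058]
ee_rot: [2.25, 2.191, 0.003]
ft_force: [1.6, 0.4, 1.0]
finger_gap: 1.001
114
[ 0.5707 -0.1262  0.0527]
[ 0.5858 -0.1278  0.071 ]
[ 0.5954 -0.1221  0.0642]
[ 0.6156 -0.1185  0.0709]
[ 0.6242 -0.1156  0.0679]
[ 0.6355 -0.1326  0.0643]
[ 0.6455 -0.1321  0.0681]
[ 0.6548 -0.1067  0.0657]
[ 0.6647 -0.1373  0.0657]
[ 0.6744 -0.1368  0.0694]
[ 0.6849 -0.1365  0.0696]
[ 0.6947 -0.0975  0.0728]
[ 0.7033 -0.1389  0.0669]
[ 0.714  -0.0919  0.0714]
[ 0.7212 -0.1412  0.0641]
[ 0.7305 -0.1407  0.068 ]
[ 0.7395 -0.0864  0.0703]
[ 0.7493 -0.0837  0.0704]
[ 0.7621 -0.0758  0.0654]
peg [ 0.48701202 -0.13497712  0.14519361]
peg [ 0.48349691 -0.13291848  0.13834327]
178
[ 0.5738 -0.1291  0.063 ]
[ 0.5857 -0.1232  0.0656]
[ 0.5949 -0.1225  0.0651]
[ 0.6051 -0.1297  0.0667]
[ 0.616  -0.1172  0.0662]
[ 0.6273 -0.1318  0.0668]
[ 0.6339 -0.1126  0.0673]
[ 0.6408 -0.1382  0.065 ]
[ 0.6479 -0.1026  0.0687]
[ 0.6593 -0.1352  0.065 ]
[ 0.6694 -0.1381  0.0621]
[ 0.6785 -0.1361  0.0662]
[ 0.6879 -0.1006  0.0621]
[ 0.6934 -0.0976  0.0672]
[ 0.7009 -0.1368  0.0672]
[ 0.7114 -0.0937  0.0641]
[ 0.72   -0.0903  0.0654]
[ 0.7315 -0.0864  0.0668]
[ 0.7377 -0.1435  0.063 ]
[ 0.746  -0.0815  0.0648]
[ 0.7536 -0.1427  0.0657]
[ 0.7606 -0.1453  0.0671]
[ 0.7668 -0.0773  0.0654]
t 13.28 tcp [0.581  0.0698 0.2088] yhead -1.53 gap 0.999 F [ 1.3  0.9 -0.7] q [ 0.54  0.54 -0.95  1.74  0.49  1.11 -0.59]
shift mm [-206.4  -92.7   17.5] rows 5.4 turn 48.47
```

View pics/s15.png

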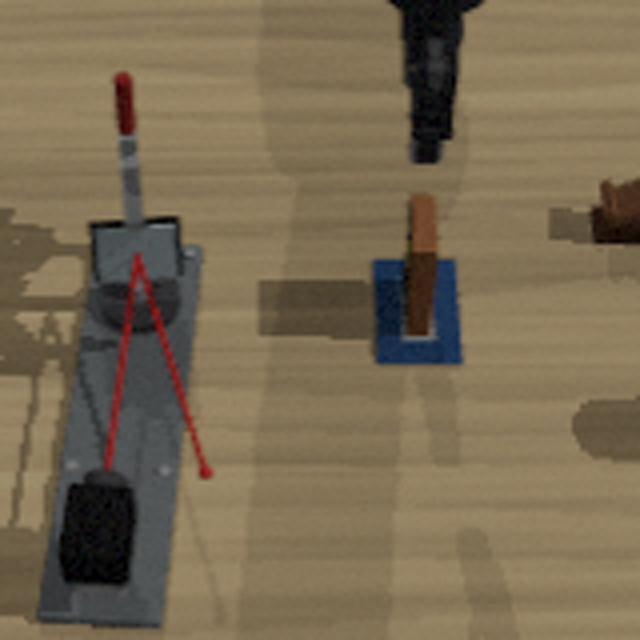

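View pics/si15.png

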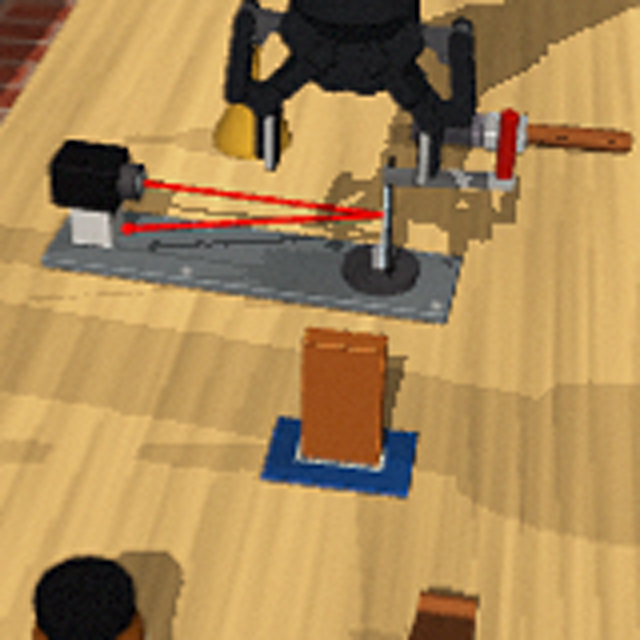

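The plate stands alone on the outline, and the beam ball is still at rest at about (0.766, −0.077). Moving above the peg.

```bash
python3 -m creep '[[-0.03,-0.014,0,7,0],[-0.065,-0.03,0,14,0],[-0.1,-0.045,0,21,0],[-0.135,-0.06,0,28,0],[-0.17,-0.076,0,35,0]]' 20; python3 go.py 0.485 -0.135 0.19 -50
```

```text
t: 13.7
tcp_pos: [0.4958, -0.101, 0.2023]
ee_rot: [2.81, 1.405, 0.0]
ft_force: [0.9, -0.6, 0.1]
finger_gap: 1.0
t 13.7 tcp [ 0.4958 -0.101   0.2023] yhead -36.87 gap 1.0 F [ 0.9 -0.6  0.1] q [ 0.85  0.36 -0.85  1.93  0.32  1.   -0.78]
shift mm [-33.7  11.8  12.3] rows 0.9 turn 13.13
```

```bash
python3 -m creep '[[-0.017,0.006,0,7,0],[-0.034,0.012,0,13,0],[-0.034,0.012,0.005,13,0],[-0.034,0.012,0.008,13,0],[-0.034,0.012,0.008,13,0]]' 20; python3 -m creep '[[0,0,0,0,0],[0,0,0,0,0]]'; python3 - <<'E'
from h import *
d=get_image("wrist");cv2.imwrite("pics/w16.png",d["img"])
W=cloud(d);I=d["img"].astype(int);b,g,r=I[...,0],I[...,1],I[...,2]
pg=(r>g+50)&(r>b+50)&(W[...,2]>.11)&(W[...,2]<.17)
P=W[pg];print(len(P),P.mean(0),P.max(0)); T=P[P[:,2]>P[:,2].max()-.004];print("top",len(T),T.mean(0), np.ptp(T,axis=0))
E
python3 go.py 0.485 -0.135 0.19 -50
```

```text
t: 14.12
tcp_pos: [0.4859, -0.1329, 0.1933]
ee_rot: [-2.945, -1.09, 0.001]
ft_force: [0.0, 0.3, -0.4]
finger_gap: 0.998
t: 14.28
tcp_pos: [0.4867, -0.1325, 0.1938]
ee_rot: [-2.945, -1.091, -0.001]
ft_force: [0.2, -0.1, -0.7]
finger_gap: 0.998
731 [ 0.48715217 -0.13574691  0.14724439] [ 0.49234861 -0.13145863  0.16146418]
top 344 [ 0.48565695 -0.13800839  0.15986935] [0.01363248 0.01348706 0.00396277]
t 14.33 tcp [ 0.4867 -0.1328  0.1939] yhead -49.39 gap 1.0 F [ 0.1 -0.6 -0.2] q [ 0.87  0.35 -0.79  1.94  0.3   0.97 -0.92]
shift mm [-2.7  0.6  3.9] rows 0.1 turn 0.61
```

View pics/w16.png

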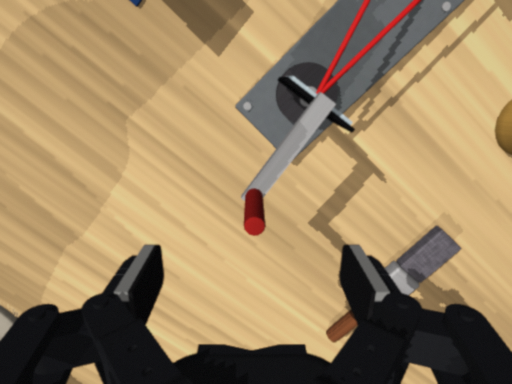

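The peg (254,212 in wrist view) is centred between the open fingers; its top is at (0.4857, −0.138). Going down and gripping.

```bash
python3 -m creep '[[-0.0035,0.002,0.02,0,0],[-0.0035,0.002,0.04,0,0],[-0.0035,0.002,0.06,0,0],[-0.0035,0.002,0.076,0,0],[-0.0035,0.002,0.076,0,0]]' 40; python3 go.py 0.485 -0.1365 0.117 -50; python3 -m creep '[[0,0,0,0,150],[0,0,0,0,200],[0,0,0,0,230],[0,0,0,0,240],[0,0,0,0,240]]' 40;python3 -m creep '[[0,0,0,0,240],[0,0,0,0,240],[0,0,0,0,240]]' 40; python3 go.py 0.485 -0.1365 0.117 -50
```

```text
t: 14.75
tcp_pos: [0.4829, -0.1368, 0.1151]
ee_rot: [-2.944, -1.087, 0.006]
ft_force: [-1.2, -0.4, -0.4]
finger_gap: 0.995
t 14.75 tcp [ 0.4829 -0.1368  0.1151] yhead -49.47 gap 0.995 F [-1.2 -0.4 -0.4] q [ 0.81  0.47 -0.72  2.    0.41  0.83 -1.  ]
shift mm [ 1.8  1.2 -1.9] rows 0.1 turn 0.53
t: 15.17
tcp_pos: [0.4856, -0.1383, 0.1187]
ee_rot: [2.947, 1.085, 0.002]
ft_force: [0.2, 0.4, -0.4]
finger_gap: 0.297
t: 15.42
tcp_pos: [0.4852, -0.1382, 0.1185]
ee_rot: [2.947, 1.085, 0.0]
ft_force: [-1.7, -0.4, 5.2]
finger_gap: 0.149
t 15.42 tcp [ 0.4852 -0.1382  0.1185] yhead -49.57 gap 0.149 F [-1.7 -0.4  5.2] q [ 0.81  0.46 -0.72  2.    0.41  0.83 -1.  ]
shift mm [ 1.  -1.4  1.5] rows 0.1 turn 0.43
```

```bash
python3 -m creep '[[-0.005,0.008,0,0,240],[-0.0095,0.0165,0,0,240],[-0.0125,0.0255,0,0,240],[-0.015,0.0345,0,0,240],[-0.016,0.044,0,0,240]]' 40; python3 -m creep '[[0,0,0,0,240],[0,0,0,0,240]]' 40
cat > beam.py <<'E'
from h import *
import sys
tag=sys.argv[1]
for n in ["scene","side","wrist"]:
    d=get_image(n);W=cloud(d);I=d["img"].astype(int);b,g,r=I[...,0],I[...,1],I[...,2]
    cv2.imwrite(f"pics/{tag}_{n}.png",d["img"])
    red=(r>g+60)&(r>b+70)&(g<90)&(abs(W[...,2]-.066)<.012)&(W[...,0]>.56)&(W[...,0]<.85)&(W[...,1]>-.2)&(W[...,1]<.1)
    P=W[red]; v=P[:,:2]-[.574,-.129]; h=np.degrees(np.arctan2(v[:,1],v[:,0])); L=np.linalg.norm(v,axis=1)
    for lo,hi in((-20,8),(8,140)):
        k=(h>lo)&(h<hi)&(L>.03)
        if k.sum()>3:
            Q=P[k];c=Q.mean(0);dr=np.linalg.svd((Q-c)[:,:2])[2][0];
            print(n,"beam",k.sum(),"med heading",np.median(h[k]).round(2),"fit",(np.degrees(np.arctan2(dr[1],dr[0]))%180).round(2),"mean",c.round(4),"end",Q[np.argsort(L[k])[-5:]].mean(0).round(4),"L",L[k].max().round(3))
if len(sys.argv)>2: crop(get_image("scene"),tag+"_sz",190,130,350,290,4);crop(get_image("side"),tag+"_iz",170,130,330,290,4)
o=get_obs();print(o["t"],o["tcp_pos"].round(4),o["ft_force"].round(1),o["finger_gap"])
E
python3 beam.py b1 1
```

```text
t: 15.83
tcp_pos: [0.4993, -0.1823, 0.1183]
ee_rot: [-2.947, -1.086, 0.007]
ft_force: [-11.8, -2.3, 11.7]
finger_gap: 0.15
t: 16.0
tcp_pos: [0.4999, -0.1837, 0.1182]
ee_rot: [2.948, 1.082, -0.005]
ft_force: [-6.2, -2.9, 9.6]
finger_gap: 0.15
scene beam 43 med heading -4.39 fit 175.69 mean [ 0.6874 -0.1378  0.0684] end [ 0.7509 -0.1426  0.0695] L 0.185
scene beam 71 med heading 77.96 fit 77.71 mean [ 0.5986 -0.0134  0.0684] end [0.614  0.0645 0.0664] L 0.201
side beam 67 med heading -4.2 fit 175.23 mean [ 0.685  -0.137   0.0663] end [ 0.761  -0.1438  0.0657] L 0.19
side beam 168 med heading 85.36 fit 93.9 mean [0.5872 0.0542 0.0661] end [0.5806 0.0904 0.065 ] L 0.22
wrist beam 241 med heading -6.47 fit 174.06 mean [ 0.6122 -0.1333  0.0679] end [ 0.6216 -0.1354  0.0679] L 0.049
wrist beam 132 med heading 76.38 fit 81.05 mean [ 0.5822 -0.095   0.068 ] end [ 0.5822 -0.0896  0.0679] L 0.041
16.25 [ 0.4998 -0.1836  0.1183] [-6.2 -2.5  8.3] 0.15385938999577228
```

View pics/b1_sz.png

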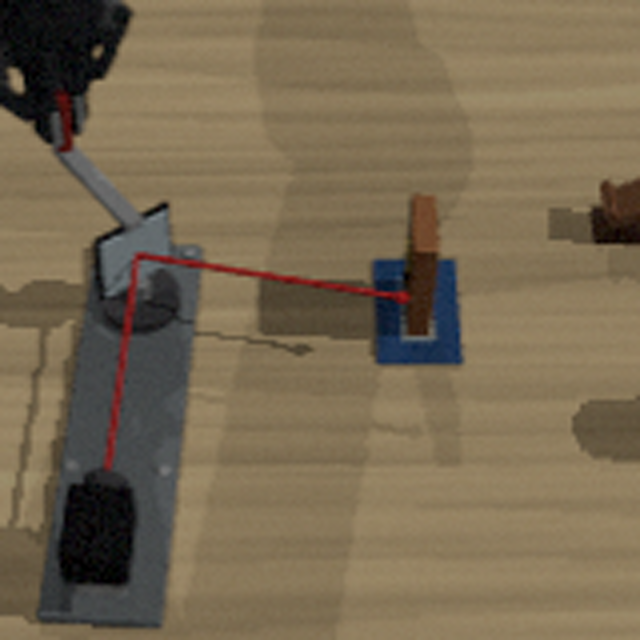

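View pics/b1_iz.png

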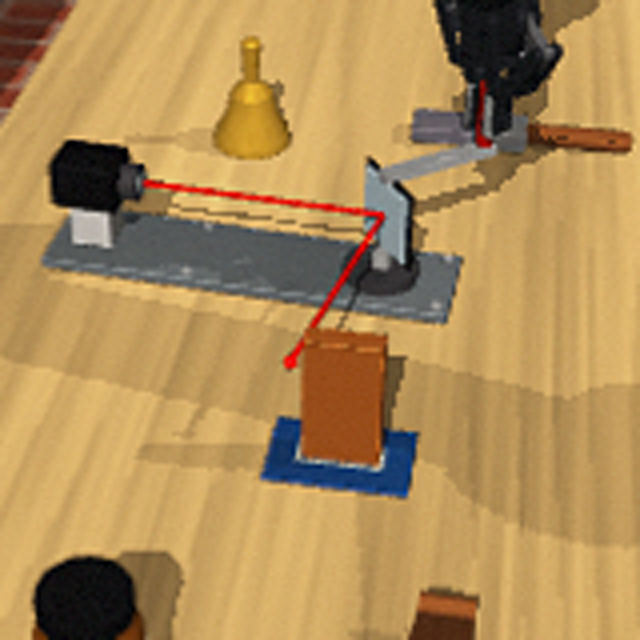

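View pics/b1_wrist.png

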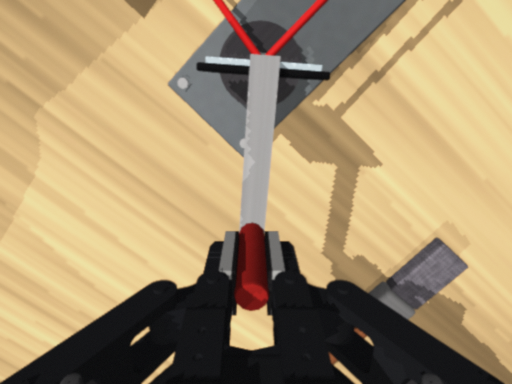

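The beam heading is 77.8° and the ball sits at the plate's side; the mark is at about 88.4°. That needs about 5.3° more of mirror, or 8.3 mm along tool y, plus a little relief outward.

```bash
python3 -m creep '[[-0.001,0.003,0,0,240],[-0.0015,0.006,0,0,240],[-0.002,0.0083,0,0,240],[-0.002,0.0083,0,0,240],[-0.002,0.0083,0,0,240]]' 40; python3 -m creep '[[0,0,0,0,240],[0,0,0,0,240]]' 40
python3 beam.py b2 1
```

```text
t: 16.67
tcp_pos: [0.5038, -0.1891, 0.1182]
ee_rot: [-2.947, -1.087, 0.004]
ft_force: [-5.7, 2.4, 9.9]
finger_gap: 0.148
t: 16.83
tcp_pos: [0.5038, -0.189, 0.1182]
ee_rot: [-2.947, -1.087, 0.004]
ft_force: [-5.7, 1.4, 9.8]
finger_gap: 0.154
scene beam 43 med heading -4.51 fit 175.56 mean [ 0.6878 -0.1378  0.0689] end [ 0.7503 -0.1427  0.0686] L 0.187
scene beam 73 med heading 85.74 fit 85.58 mean [ 0.5824 -0.0128  0.0689] end [0.5883 0.0648 0.0696] L 0.196
side beam 66 med heading -4.43 fit 175.47 mean [ 0.6851 -0.1376  0.0659] end [ 0.761  -0.1436  0.0659] L 0.191
side beam 151 med heading 87.01 fit 88.89 mean [0.5811 0.055  0.0663] end [0.5891 0.0903 0.0659] L 0.221
wrist beam 238 med heading -6.49 fit 173.71 mean [ 0.612  -0.1333  0.0679] end [ 0.6209 -0.1354  0.0679] L 0.048
wrist beam 198 med heading 85.24 fit 87.99 mean [ 0.5772 -0.0914  0.0679] end [ 0.5764 -0.0829  0.0668] L 0.047
17.0833 [ 0.5038 -0.189   0.1182] [-6.2  2.8  9.1] 0.15126646538093091
```

View pics/b2_sz.png

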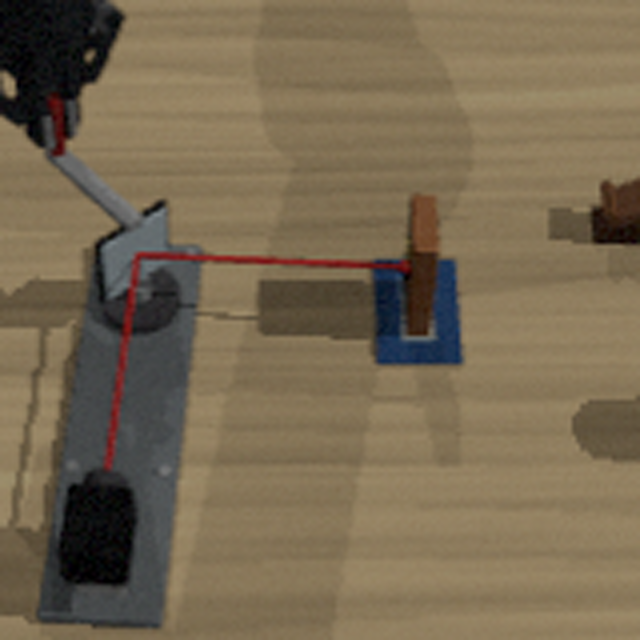

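View pics/b2_iz.png

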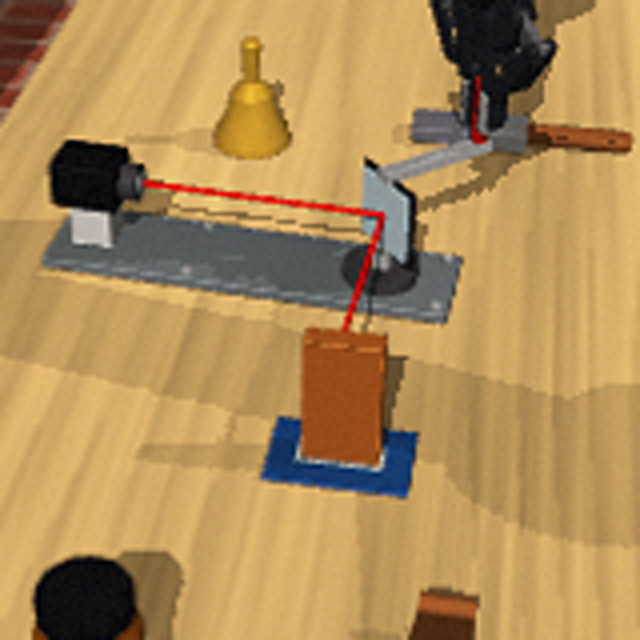

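```bash
python3 -m creep '[[-0.0005,0.001,0,0,240],[-0.001,0.0022,0,0,240],[-0.001,0.0022,0,0,240],[-0.001,0.0022,0,0,240]]' 40; python3 beam.py b3 1; python3 - <<'E'
from h import *
d=get_image("scene");crop(d,"b3_z",270,170,310,220,12)
# where scene should see the mark/plate corners for plate at pad
c=np.array([.5793,.0785]);u=np.array([np.cos(np.radians(88.3)),np.sin(np.radians(88.3))]);v=np.array([-u[1],u[0]])
for nm,s in dict(mark=(-.010,0,.066),frontL=(-.009,.027,.066),frontR=(-.009,-.027,.066),fRt=(-.009,-.027,.104),fRb=(-.009,-.027,.004),bRt=(.009,-.027,.104)).items():
    p=np.r_[c+s[0]*u+s[1]*v,s[2]];print(nm,p.round(4),proj(d,p).round(1))
I=d["img"].astype(int);m=(I[...,2]>I[...,1]+60)&(I[...,1]<90);
ys,xs=np.where(m[185:215,285:300]);print([(x+285,y+185) for x,y in zip(xs,ys)])
E
```

```text
t: 17.42
tcp_pos: [0.5051, -0.1909, 0.1182]
ee_rot: [-2.947, -1.087, 0.002]
ft_force: [-4.2, 2.7, 8.1]
finger_gap: 0.152
scene beam 43 med heading -4.44 fit 175.68 mean [ 0.6875 -0.1378  0.0685] end [ 0.7512 -0.1426  0.0699] L 0.184
scene beam 94 med heading 89.24 fit 88.57 mean [ 0.5759 -0.0106  0.0683] end [0.5797 0.0647 0.0711] L 0.196
side beam 67 med heading -4.34 fit 175.28 mean [ 0.685  -0.1373  0.0661] end [ 0.7608 -0.1431  0.0661] L 0.19
side beam 143 med heading 88.62 fit 86.98 mean [0.5803 0.0568 0.0659] end [0.5924 0.0902 0.0681] L 0.221
wrist beam 233 med heading -6.63 fit 173.87 mean [ 0.6119 -0.1333  0.068 ] end [ 0.6212 -0.1354  0.0673] L 0.048
wrist beam 240 med heading 88.52 fit 90.6 mean [ 0.575  -0.0899  0.0678] end [ 0.5739 -0.0804  0.0678] L 0.049
17.6667 [ 0.5051 -0.1909  0.1183] [-3.9  3.1  7.1] 0.15621777885920857
mark [0.579  0.0685 0.066 ] [[291.4 194.3]]
frontL [0.552  0.0703 0.066 ] [[291.4 187.3]]
frontR [0.606  0.0687 0.066 ] [[292.1 201.5]]
fRt [0.606  0.0687 0.104 ] [[292.9 193.1]]
fRb [0.606  0.0687 0.004 ] [[290.8 214.5]]
bRt [0.6066 0.0867 0.104 ] [[299.3 193.1]]
[(np.int64(285), np.int64(193)), (np.int64(286), np.int64(193)), (np.int64(287), np.int64(193)), (np.int64(288), np.int64(193)), (np.int64(289), np.int64(193)), (np.int64(290), np.int64(193)), (np.int64(291), np.int64(193)), (np.int64(287), np.int64(194)), (np.int64(289), np.int64(194)), (np.int64(290), np.int64(194)), (np.int64(291), np.int64(194))]
```

View pics/b3_z.png

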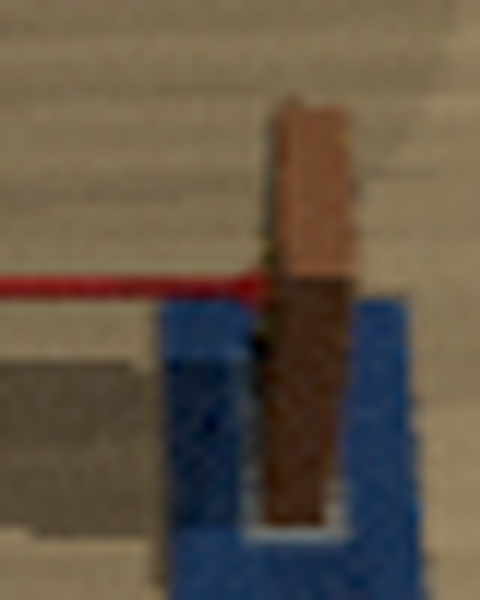

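View pics/b3_iz.png

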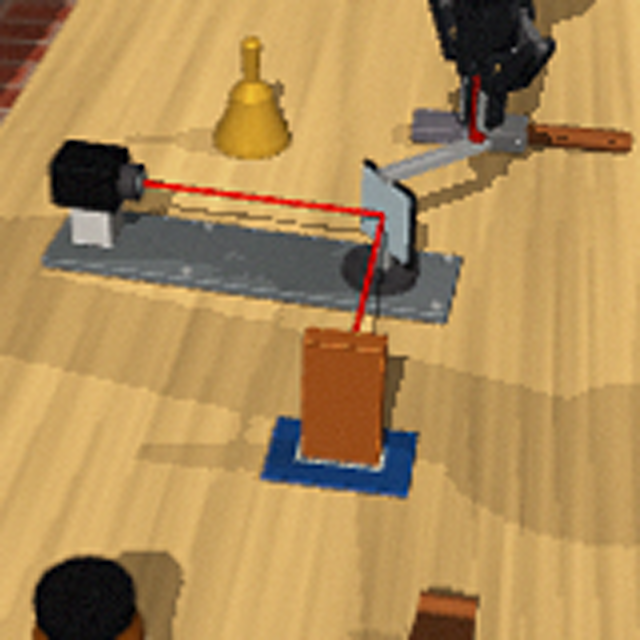

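The ball is at row 194.1 against an expected 194.3 for the mark, and the beam's fitted heading is 88.6° against 88.4° for the pad. The plate is square in the outline. One short hold to confirm it is stable, then I'll hand in.

```bash
python3 -m creep '[[0,0,0,0,240],[0,0,0,0,240],[0,0,0,0,240],[0,0,0,0,240],[0,0,0,0,240]]' 40; python3 beam.py b4 | grep -E "scene|^[0-9]"; python3 -c "
from cell import *
print(sign_off())"
```

```text
t: 18.13
tcp_pos: [0.5051, -0.1909, 0.1182]
ee_rot: [-2.947, -1.087, 0.002]
ft_force: [-3.5, 2.3, 6.6]
finger_gap: 0.15
scene beam 42 med heading -4.42 fit 175.63 mean [ 0.6864 -0.1377  0.0685] end [ 0.75   -0.1427  0.0681] L 0.182
scene beam 88 med heading 88.98 fit 88.09 mean [ 0.5758 -0.0146  0.0684] end [0.5799 0.0635 0.0713] L 0.196
18.2833 [ 0.5051 -0.1909  0.1182] [-4.5  2.3  7.5] 0.15460468016502962
the job is handed in; nothing more can be done
None
```

The plate now stands upright and released on the pad's white outline, and I handed the job in at 18.3 s with the fingers still holding the mirror peg at about 0.64 rad.

**How it went:** The moves can't tilt the tool, so I gripped the plate at 20 N and turned it between the pads. I arced it over the rest's lip first. It slipped off the lip at 62°, so I finished the turn against the rear corner of the rest. Then I set it on the pad, let go and swung the mirror by its peg.

**Last checks:**
- **Plate:** It was upright within about 1° (the side camera, with only a coarse view, read 1.3°). It sat within about 1 mm of the outline, and its yaw was about 88° against about 88.4° for the pad.
- **Beam:** The heading read 88.1–89.0° against about 88.4° wanted. The red ball was at image row 194.1, against 194.3 predicted for the mark, so it is within a few mm of the mark's centre.
- **Hold:** The pose did not change over the final hold, and the measured force on the tool was below 10 N.

**Not confirmed:**
- I did not see the mark directly at the end, because the front of the plate faces away from the cameras. "Beam on the mark" is inferred from the beam and plate positions.
- The bell, jar and brush were not touched as far as the pictures show. I did not measure them again afterwards.

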